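Swap two specimen mounts in a two-place holder and set its clamp screw to a slip fit

TASK

The red and the green specimen mount were loaded in each other's places: swap them in the two-place holder, keeping them face up and each fully down in its well. Then turn the holder's black thumbscrew clockwise until it seats, back it off a quarter turn so that the jaws leave the mounts a slip fit, and finish with your fingers still gripping the screw at that setting so that I can tighten its lock nut. Do not knock the other things on the desk about.

Things in the scene. Friction and masses are not known exactly. Their poses are not given: they have to be found in the camera images.
- holder: two-place mount holder, fixed to the desk: dark steel base 68 x 158 x 5 mm, aluminium plate 60 x 150 mm on it, top 12 mm above the desk. Origin: centre of its underside, z up, y along its length: one-dot well at y = +48 mm, two-dot well at -48 mm, dots on the -x side (near the robot), thumbscrew upright in the middle. The desk round x = 0.465, y = 0.18 (on its left) is bare for 45 mm, to park a mount
- well_left (a point): centre of the floor of the one-dot well (holder y = +48 mm): round, 33.2 mm across, 1 mm chamfer, 7 mm deep, floor 5 mm above the desk; axes as the holder's. On its -x and +x sides the plate is bare; towards the screw lies a jaw 19 mm wide, top 21 mm above the desk, 1 mm or more clear of a centred mount at the start
- well_right (a point): centre of the floor of the two-dot well (holder y = -48 mm); the same size, depth and jaw. Seating the screw closes both jaws, which push the mounts up to 1.6 mm outward; a quarter turn back opens them by 2.1 mm
- red_mount: red resin specimen mount with a round polished steel face on top: a disc 30 mm across, 16 mm tall, 24 to 45 g, at first in either well, standing 9 mm out of the plate; origin at the centre of its underside, z up out of the polished face. Grip it round the rim, closing along the holder's x
- green_mount: dark green resin specimen mount with a square polished steel face on top: a disc 30 mm across, 16 mm tall, 24 to 45 g, at first in the other well, standing 9 mm out of the plate; origin at the centre of its underside, z up out of the polished face. Grip it round the rim, closing along the holder's x
- clamp_screw (a joint): thumbscrew angle, rad: 0 = seated (hard stop), grows as it is unscrewed, counterclockwise seen from above; starts at 2.25 to 3.1, stop at 3.9. Its axis is vertical, friction about 0.06 N m, it stays where it is left and rises 0.7 mm per rad unscrewed. A quarter turn back from the seat reads 1.57
- screw_head (a point): centre of the thumbscrew's head, on its axis, 53.5 mm above the desk when seated: flat round black paddle on edge, 32 mm across, 9 mm thick, over a brass lock nut 21 mm across. x is square to its flat faces (close the fingers along x), z up. At screw angle q this x lies q counterclockwise of the holder's x: seated, the paddle stands along the holder's length; a quarter turn back, across it
- clamp_spindle: the thumbscrew together with the steel cone under it, 30 mm across, that spreads the jaws; origin on the screw's axis at the height of the desk
- sticky_notes: bystander: yellow pad of notes, 76 x 77 x 14 mm, on the desk to the right of the holder; origin at the centre of its underside
- tweezers: bystander: steel tweezers, 18 x 126 x 10 mm, lying to the right of the holder; origin at the centre of its underside
- loupe: bystander: black stand loupe, 37 mm across, 39 mm tall, to the right of the holder; origin at the centre of its underside
- petri_dish: bystander: glass dish with an offcut in it, 70 mm across, 14 mm tall, to the right of the holder; origin at the centre of its underside
- usb_stick: bystander: red memory stick, 18 x 54 x 8 mm, to the left of the holder; origin near the centre of its underside

How it is judged:
On the way, in this order (a step that is already met when the one before it is completed fails the run):
1. the two mounts have changed places, each fully down in the other's well (((horizontal distance between red_mount and well_left below 0.004 m and z of red_mount in the frame of well_left between -0.002 and 0.003 m and angle between each of red_mount, green_mount's own z axis and vertical below 0.12 rad and horizontal distance between green_mount and well_right below 0.004 m and z of green_mount in the frame of well_right between -0.002 and 0.003 m) or (horizontal distance between red_mount and well_right below 0.004 m and z of red_mount in the frame of well_right between -0.002 and 0.003 m and angle between each of red_mount, green_mount's own z axis and vertical below 0.12 rad and horizontal distance between green_mount and well_left below 0.004 m and z of green_mount in the frame of well_left between -0.002 and 0.003 m)) and distance of each of red_mount, green_mount from where it was at the start of the episode above 0.085 m and linear speed of each of red_mount, green_mount below 0.03 m/s), for 0.2 s.
2. the thumbscrew has been turned clockwise to its seat (value of joint clamp_screw below 0.07 rad), for 0.1 s.
At the end, for the whole second after the job is handed in: screw a quarter turn off its seat (1.57 rad, +-0.23), its head gripped with over 2 N within 30 mm of the grasp point; the red and green mounts have changed wells and rest there, upright (7 degrees), within 4 mm of the well's axis, underside within 3 mm of its floor (all of step 1 and value of joint clamp_screw between 1.34 and 1.8 rad and contact force between the fingers and clamp_spindle above 2 N and distance between the grasp point and screw_head below 0.03 m); the arm keeps its last pose, push and grip.
It fails at once if a mount was tipped onto its side or its face (angle between any of red_mount, green_mount's own z axis and vertical above 0.8 rad).
It fails at once if another thing on the desk was pushed more than 30 mm (distance of any of sticky_notes, tweezers, loupe, petri_dish, usb_stick from where it was at the start of the episode above 0.03 m).
It also fails if it takes over 72 s, if anything falls off the work surface, if the arm or the gripper's body presses on something with over 40 N, if the wrist force passes 120 N, or if a joint passes its speed limit or range.

ROBOT

A 7-joint arm with a two-finger parallel gripper is mounted at the origin on a cart in front of the work surface, level with it; the furniture and walls round the work are solid. World frame = base frame: x ahead of the robot, y to its left, z up, the work surface at z = 0. Lengths are in m, angles in rad, forces in N, time in s.
With the tool pointing down it reaches from about 0.425 to 0.925 m from the base axis. Payload 6.8 kg.
Tool frame: the origin (TCP) lies midway between the tips of the shut fingers; the grasp point (between the pads) lies 19 mm behind it (bot.pinch_z is the distance from the TCP to the grasp point, in m); x points along the fingers, y is the direction in which the jaws open and shut, and the axes are right-handed (so a half turn about x gives the same grasp; the last joint's range is limited). The gripper opens to 85 mm and grips with 20 to 120 N. Pads are 22 mm wide; open, the fingers measure 114 mm over their backs; the gripper's body (76 mm by 85 mm) begins 54 mm behind the grasp point. The pads swing forward as they close: fully open they stand 13 mm farther back than shut.
Start: joints at [-0.108, 0.477, 0.022, 1.555, -0.011, 1.109, -0.083], TCP at [0.675, 0, 0.231] pointing down, gripper open.
Joint ranges: [-2.96, 2.96], [-0.34, 2.1], [-1.41, 1.46], [0.24, 2.44], [-1.37, 4.51], [0.17, 1.92], [-2.96, 2.96]. Speed limits (rad/s): [2.39, 2.39, 3.14, 3.14, 3.14, 3.14, 3.14].

INTERFACE

Orientations are given as a unit quaternion [w, x, y, z].
In Python, from station import bot gives the robot as it stands. The module is installed in compiled form; this text tells all that it offers.
- The arm moves only by the tool step_arm, never from a script. Its argument "plan" is a list of rows, each a list of 6 numbers: the shift along the tool's x, y, z in units of 40 mm (1.0 is 40 mm), then the turn, a rotation vector about the tool's x, y, z in units of 360 degrees (1.0 is 360 degrees). In form: [[dx, dy, dz, ax, ay, az], ...]. A call has 1 to 8 rows; each row shifts and turns the commanded pose from where the row before left it, along the tool's axes as they then stand; what a row does not reach is not made up. A row lasts 1/8 s, in which the tool goes at most 62.5 mm and 10.7 degrees, less where a joint would pass 70% of its speed; a pose out of reach is approached as far as the arm can. A call with a number of a shift or a turn outside -1 to 1 is refused whole. A call with a gripper value outside its range is refused whole. "fingers" is the closure, from -1 (fully open) to 1 (shut), set as the call begins (left out, the last holds). The fingers move at their own pace and stop on an object; "force" is the grip in N (left out, the last holds). Time passes only in rows, so rows that do not move let the fingers close. It gives the time, the measured TCP pose, the force and the opening at its end, in the units of the state.
- bot.get_obs(): the state, without advancing time (a new reading comes with each control period).
- bot.read_camera(name): name is "scene" or "side" or "wrist"; returns (picture, depth): 480x640x3 uint8, red, green, blue; 480x640 float32, m along the optical axis (not along the pixel's ray), 0 where there is no reading.
- bot.camera_model(name): a dict with "mtx" (3x3 intrinsics, pixels), "origin" and "rotation" of the camera in the world; the wrist camera has in their place "T_tool_cam" (4x4, takes a point from camera to tool coordinates, whose origin is the TCP and whose axes are the tool frame's). Camera axes: x right, y up, looking along -z (the intrinsics and any distortion apply to the point x, -y, -z); pixel columns grow to the right and rows downward; lengths in m; the calibration is good to about 2 mm. The wrist camera is an equidistant fisheye: a pixel r from the principal point sees the ray r / f radians off the axis. A picture is of the moment at which its call begins: read the wrist's pose just before it. camera_model takes no time and is no camera call.
- bot.hand_in(): hands the job in, once; it reports no verdict.
The state is a dict: "t": time; "q": joint angles; "joint_vel": joint speeds; "joint_torque": joint torques, N m; "eef_pos": TCP position; "tool_rot": TCP orientation; "contact_force": force on the tool from outside, world axes, zero at the start; "torque": the same for the moment, N m; "gripper_width": opening from 0.0 (shut) to 1.0 (fully open).
Only numpy, scipy, OpenCV 4.12 (cv2) and the standard library are available. Lean on these libraries where they do the work, as an engineer would, in place of code of your own. Each camera call takes 0.05 s, during which the arm holds its last target.

## Working session

There is one attempt and no reset: what is moved stays moved. The work goes in short steps, Python scripts to look and compute and a tool call to move; the robot and the scene stay as the last step left them, time stands still between calls to the robot, and variables do not carry over. Pictures are saved under pics/ and viewed, and the job is handed in when it is done.

Besides the shell and the picture viewer there is one more tool, called after "Emit:" as name([rows], argument=value, ...), one row to a line, values as JSON. step_arm: Moves the arm, as the interface text tells. Shifts and turns lie within -1 to 1; 1 stands for 40 mm of shift or 360 degrees of turn. Its arguments: {"type":"object","properties":{"plan":{"type":"array"},"fingers":{"type":"number"},"force":{"type":"number"}},"required":["plan"]}

```bash
mkdir -p pics; ls; python3 - <<'E'
from station import bot
import numpy as np, cv2
o=bot.get_obs(); print({k:np.round(v,4) if not isinstance(v,dict) else v for k,v in o.items()}, bot.pinch_z)
for n in ["scene","side","wrist"]:
    m=bot.camera_model(n); print(n,{k:np.round(v,4).tolist() if not isinstance(v,str) else v for k,v in m.items()})
    p,d=bot.read_camera(n); cv2.imwrite(f"pics/{n}0.png",p[:,:,::-1]); np.save(f"pics/{n}0d.npy",d); np.save(f"pics/{n}0p.npy",p)
E
```

```text
pics
{'t': np.float64(0.0), 'q': array([-0.1081,  0.4778,  0.0224,  1.5565, -0.0115,  1.1093, -0.0831]), 'joint_vel': array([-0.0004, -0.0012, -0.0008,  0.0021, -0.001 , -0.0003,  0.0005]), 'joint_torque': array([-5.00000e-04, -5.96444e+01,  1.60770e+00, -2.81195e+01,
        1.24000e-02,  9.40000e-03,  0.00000e+00]), 'eef_pos': array([0.6744, 0.    , 0.2303]), 'tool_rot': array([-0.4996, -0.4995, -0.5004,  0.5005]), 'contact_force': array([ 0.7165,  0.1643, -0.1319]), 'torque': array([0.0112, 0.0246, 0.0161]), 'gripper_width': np.float64(1.0001)} 0.0187
scene {'mtx': [[529.9179, 0.0, 322.035], [0.0, 529.9179, 240.9264], [0.0, 0.0, 1.0]], 'origin': [0.0395, 0.4845, 0.8845], 'rotation': [-0.2906, -0.1161, 0.3322, 0.8898]}
side {'mtx': [[445.7891, 0.0, 319.6948], [0.0, 445.7891, 243.0173], [0.0, 0.0, 1.0]], 'origin': [-0.0884, -0.8942, 0.4882], 'rotation': [0.7923, 0.5277, -0.1596, -0.2614]}
wrist {'mtx': [[371.6483, 0.0, 324.1589], [0.0, 371.6483, 239.7288], [0.0, 0.0, 1.0]], 'T_tool_cam': [[0.0011, 0.317, -0.9484, -0.142], [1.0, 0.0004, 0.0012, -0.0005], [0.0008, -0.9484, -0.317, -0.0812], [0.0, 0.0, 0.0, 1.0]]}
```

View pics/scene0.png

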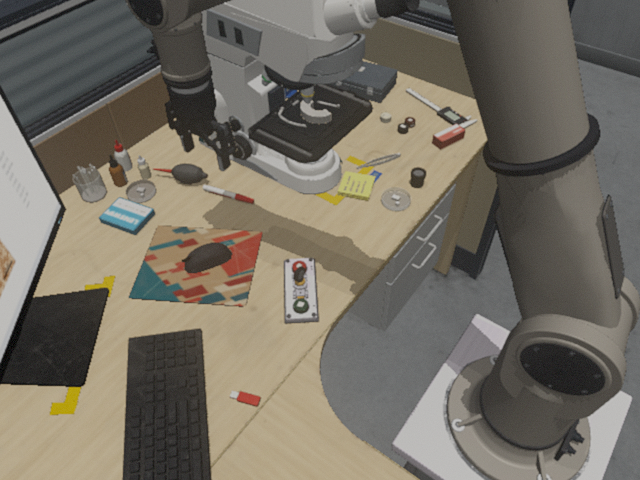

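View pics/wrist0.png

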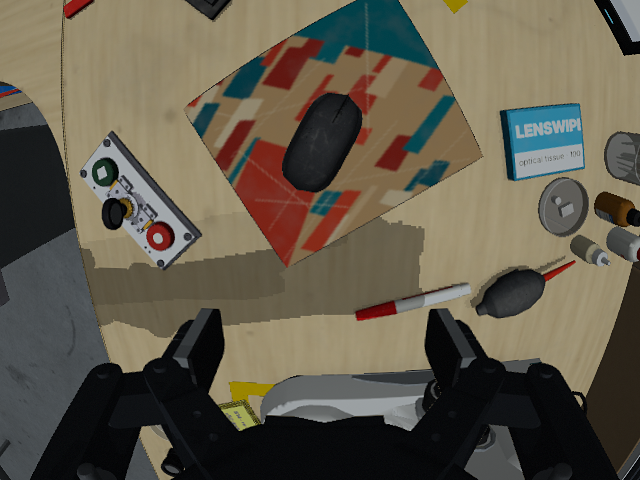

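View pics/side0.png

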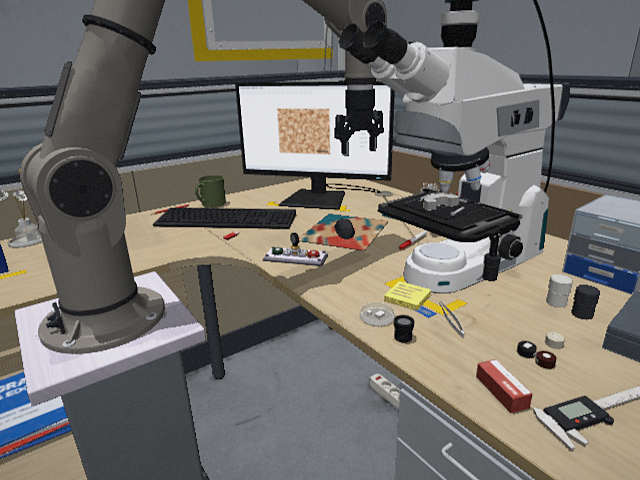

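The scene view shows the holder near (300, 290), with the red mount at (299, 268), the green at (301, 306) and the screw between them. The USB stick is at (247, 398) and the other bystanders are on the right. The wrist view shows the holder at (140, 200), with the green at (105, 172) and the red at (160, 237). Next I'll measure it.

```bash
cat > h.py <<'E'
from station import bot
import numpy as np, cv2
from scipy.spatial.transform import Rotation as R
def q2R(q): return R.from_quat([q[1],q[2],q[3],q[0]]).as_matrix()
def cam(n,o=None):
    m=bot.camera_model(n); K=np.array(m["mtx"])
    if n=="wrist":
        o=o or bot.get_obs(); T=np.eye(4);T[:3,:3]=q2R(o["tool_rot"]);T[:3,3]=o["eef_pos"]
        T=T@np.array(m["T_tool_cam"]); return K,T[:3,:3],T[:3,3],True
    return K,q2R(m["rotation"]),np.array(m["origin"]),False
def ray(c,u,v):
    K,Rm,o,fe=c
    x=(u-K[0,2])/K[0,0];y=(v-K[1,2])/K[1,1]
    if fe:
        t=np.hypot(x,y); s=np.sin(t)/max(t,1e-9); d=np.array([x*s,-y*s,-np.cos(t)])
    else: d=np.array([x,-y,-1.])
    return o,Rm@d
def onz(c,u,v,z):
    o,d=ray(c,u,v); return o+d*(z-o[2])/d[2]
def proj(c,p):
    K,Rm,o,fe=c; a=Rm.T@(np.asarray(p)-o); x,y,z=a[0],-a[1],-a[2]
    if fe:
        r=np.hypot(x,y); t=np.arctan2(r,z); k=t/max(r,1e-9); x,y=x*k,y*k
    else: x,y=x/z,y/z
    return np.array([K[0,0]*x+K[0,2],K[1,1]*y+K[1,2]])
def snap(n,tag):
    o=bot.get_obs(); p,d=bot.read_camera(n); c=cam(n,o)
    cv2.imwrite(f"pics/{tag}.png",p[:,:,::-1]); np.savez(f"pics/{tag}.npz",p=p,d=d); return o,p,d,c
def crop(p,u0,v0,u1,v1,tag,s=6):
    cv2.imwrite(f"pics/{tag}.png",cv2.resize(p[v0:v1,u0:u1,::-1],None,fx=s,fy=s,interpolation=cv2.INTER_CUBIC))
E
python3 - <<'E'
from h import *
o=bot.get_obs(); print(np.round(q2R(o["tool_rot"]),3))
for n,(g,r) in {"wrist":((105,172),(160,237)),"scene":((301,306),(299,268)),"side":((279,251),(317,257))}.items():
    c=cam(n); print(n,onz(c,*g,0.021).round(4),onz(c,*r,0.021).round(4))
p=np.load("pics/wrist0p.npy"); crop(p,70,120,210,280,"wc",5)
p=np.load("pics/scene0p.npy"); crop(p,270,250,330,330,"sc",7)
p=np.load("pics/side0p.npy"); crop(p,255,220,335,275,"dc",8)
E
```

```text
[[-0.001  1.     0.   ]
 [-0.     0.    -1.   ]
 [-1.    -0.001  0.   ]]
wrist [0.4381 0.0403 0.021 ] [ 0.4982 -0.0333  0.021 ]
scene [0.4309 0.0437 0.021 ] [ 0.4925 -0.0285  0.021 ]
side [0.429  0.0259 0.021 ] [ 0.4846 -0.0652  0.021 ]
```

View pics/wc.png

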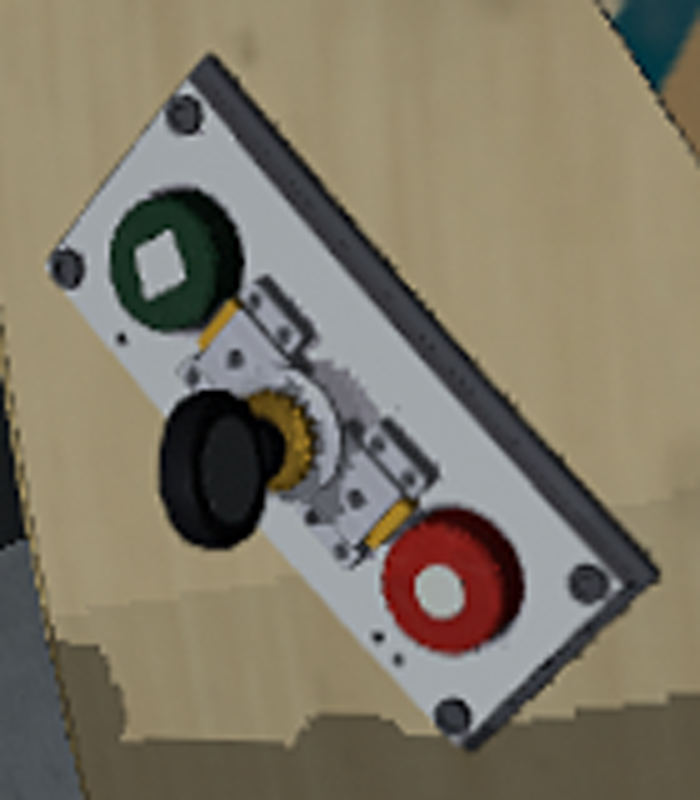

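View pics/sc.png

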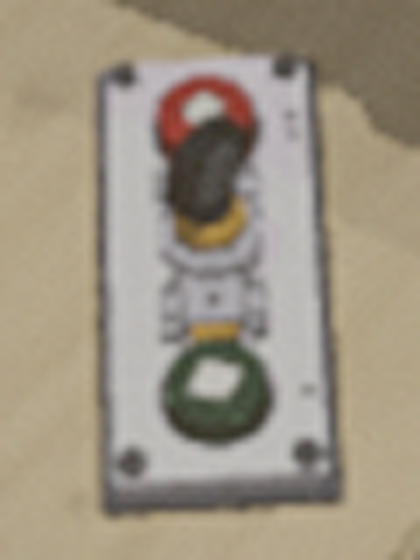

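View pics/dc.png

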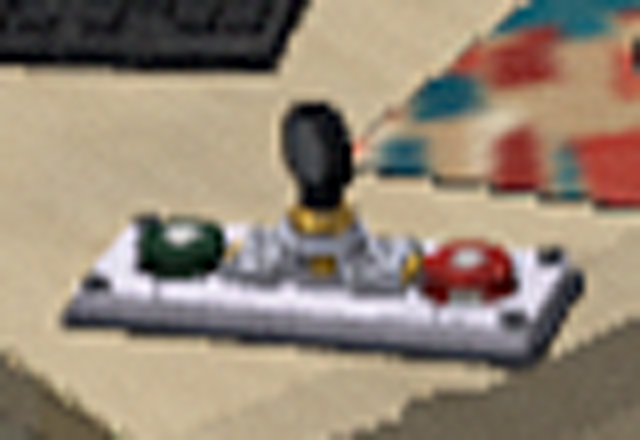

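Green is in the one-dot (left) well and red in the two-dot (right) well. The holder is yawed by about 40° and centred near (0.467, 0.005). I'll move over it for a close look.

Emit:
step_arm([
  [0.2, -0.75, 0, 0, 0, 0],
  [0.2, -0.75, 0, 0, 0, 0],
  [0.2, -0.75, 0, 0, 0, 0],
  [0.2, -0.75, 0, 0, 0, 0],
  [0.2, -0.75, 0, 0, 0, 0],
  [0.2, -0.75, 0, 0, 0, 0],
  [0.2, -0.75, 0, 0, 0, 0],
  [0, 0, 0, 0, 0, 0],
], fingers=-1)

```text
t: 1.15
eef_pos: [0.4624, -0.0003, 0.1745]
tool_rot: [-0.499, -0.499, -0.501, 0.501]
contact_force: [-0.4, -0.1, -0.1]
gripper_width: 0.999
```

Emit:
step_arm([
  [0, 0, 0, -0.028, 0, 0],
  [0, 0, 0, -0.028, 0, 0],
  [0, 0, 0, -0.028, 0, 0],
  [0, 0, 0, -0.028, 0, 0],
  [0, 0, 0, 0, 0, 0],
  [0, 0, 0, 0, 0, 0],
])

```text
t: 1.9
eef_pos: [0.4655, 0.0, 0.1754]
tool_rot: [0.641, 0.298, 0.641, -0.298]
contact_force: [-0.3, -1.5, 0.5]
gripper_width: 1.0
```

```bash
python3 - <<'E'
from h import *
o,p,d,c=snap("wrist","w1"); print(o["t"],o["eef_pos"].round(4),o["q"].round(3)); print(q2R(o["tool_rot"]).round(3))
E
```

```text
1.9 [0.4655 0.     0.1754] [-0.037  0.207 -0.109  2.092  0.03   0.843  0.536]
[[ 0.     0.765  0.644]
 [ 0.     0.644 -0.765]
 [-1.     0.     0.   ]]
```

View pics/w1.png

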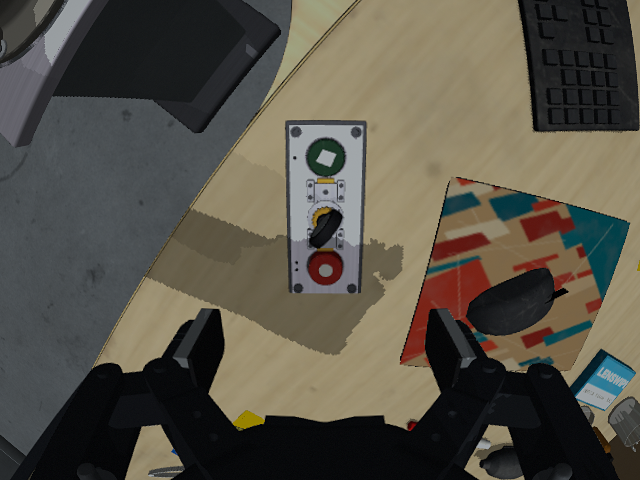

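The view is clear: the green mount is at (325, 157), the red at (325, 268), the paddle at (326, 228), and the plate spans roughly u 290–365, v 124–292. Next I'll rectify the plane for precise positions.

```bash
cat >> h.py <<'E'
def rect(p,c,z,cx,cy,yaw,hx=0.06,hy=0.1,s=0.00025):
    # metric picture of plane z: columns along holder x, rows along -holder y
    nx,ny=int(2*hx/s),int(2*hy/s); X,Y=np.meshgrid((np.arange(nx)+.5)*s-hx, hy-(np.arange(ny)+.5)*s)
    W=np.stack([cx+X*np.cos(yaw)-Y*np.sin(yaw), cy+X*np.sin(yaw)+Y*np.cos(yaw), np.full_like(X,z)],-1)
    K,Rm,o,fe=c; a=(W-o)@Rm; x,y,zz=a[...,0],-a[...,1],-a[...,2]
    if fe:
        r=np.hypot(x,y); k=np.arctan2(r,zz)/r; x,y=x*k,y*k
    else: x,y=x/zz,y/zz
    return cv2.remap(p,(K[0,0]*x+K[0,2]).astype(np.float32),(K[1,1]*y+K[1,2]).astype(np.float32),cv2.INTER_LINEAR)
def holdxy(u,v,cx,cy,yaw,hx=0.06,hy=0.1,s=0.00025):
    X=(u+.5)*s-hx;Y=hy-(v+.5)*s
    return np.array([cx+X*np.cos(yaw)-Y*np.sin(yaw), cy+X*np.sin(yaw)+Y*np.cos(yaw)])
def cents(mask,amin=50):
    n,l,st,ce=cv2.connectedComponentsWithStats(mask.astype(np.uint8)); return [(st[i,4],ce[i].round(1).tolist(),st[i,:4].tolist()) for i in range(1,n) if st[i,4]>amin]
E
python3 - <<'E'
from h import *
f=np.load("pics/w1.npz");p=f["p"];c=cam("wrist");P=(0.467,0.005,0.70)
a=rect(p,c,0.012,*P); cv2.imwrite("pics/r12.png",cv2.resize(a,None,fx=.75,fy=.75)[:,:,::-1])
b=rect(p,c,0.021,*P)
hsv=cv2.cvtColor(b,cv2.COLOR_RGB2HSV).astype(int); H,S,V=hsv[...,0],hsv[...,1],hsv[...,2]
red=((H<8)|(H>172))&(S>150)&(V>60); gr=(H>50)&(H<90)&(S>80)&(V>25)
for n,m in(("red",red),("green",gr)):
    for A,ce,bb in cents(m,1500): print(n,A,ce,bb,holdxy(*ce,*P).round(4))
# plate
ha=cv2.cvtColor(a,cv2.COLOR_RGB2HSV).astype(int); pl=((ha[...,1]<35)&(ha[...,2]>75)).astype(np.uint8)
pl=cv2.morphologyEx(pl,cv2.MORPH_OPEN,np.ones((5,5)))
pl=cv2.morphologyEx(pl,cv2.MORPH_CLOSE,np.ones((81,81)))
cs,_=cv2.findContours(pl,cv2.RETR_EXTERNAL,cv2.CHAIN_APPROX_NONE); k=max(cs,key=cv2.contourArea); r=cv2.minAreaRect(k); print(r, np.array(r[1])*.25, holdxy(*r[0],*P).round(4))
cv2.imwrite("pics/pl.png",cv2.resize(pl*255,None,fx=.75,fy=.75))
E
```

```text
red 8285 [221.1, 586.1] [164, 530, 115, 115] [ 0.4935 -0.0336]
green 8145 [222.2, 202.8] [164, 144, 118, 118] [0.432  0.0398]
((221.62841796875, 394.07879638671875), (248.91990661621094, 609.47705078125), 0.2137892246246338) [ 62.22997665 152.3692627 ] [0.4627 0.0032]
```

View pics/r12.png

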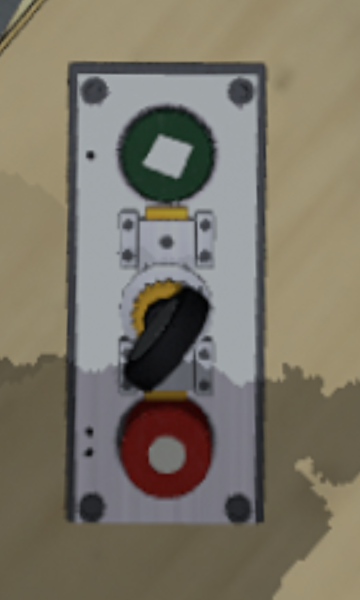

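View pics/pl.png

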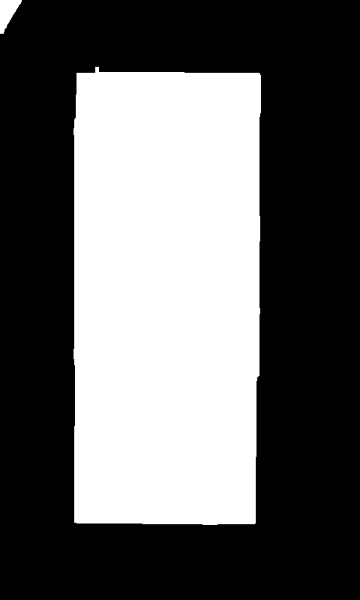

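The mount centres are 95.8 mm apart (96 expected), and their midpoint agrees with the plate centre. The holder is at about (0.4628, 0.0031) with yaw 0.697. I'll go over the green mount.

Emit:
step_arm([
  [0, 0, -0.65, 0, 0, 0],
  [0.2, 0, -0.65, 0, 0, 0],
  [0.7, 0, 0, 0, 0, 0],
  [0.7, 0, 0, 0, 0, 0],
  [0.7, 0, 0, 0, 0, 0],
  [0.7, 0, 0, 0, 0, 0],
  [0, 0, 0, 0, 0, 0],
  [0, 0, 0, 0, 0, 0],
], fingers=-0.2, force=20)

```text
t: 2.95
eef_pos: [0.432, 0.0398, 0.056]
tool_rot: [0.642, 0.297, 0.641, -0.297]
contact_force: [-0.6, 0.2, 1.2]
gripper_width: 0.601
```

```bash
python3 - <<'E'
from h import *
o,p,d,c=snap("wrist","w2"); print(o["t"],o["eef_pos"].round(4),o["gripper_width"],o["contact_force"].round(1)); print(q2R(o["tool_rot"]).round(4))
E
```

```text
2.95 [0.432  0.0398 0.056 ] 0.6013801094243567 [-0.6  0.2  1.2]
[[ 8.000e-04  7.629e-01  6.465e-01]
 [ 1.000e-04  6.465e-01 -7.629e-01]
 [-1.000e+00  7.000e-04  4.000e-04]]
```

View pics/w2.png

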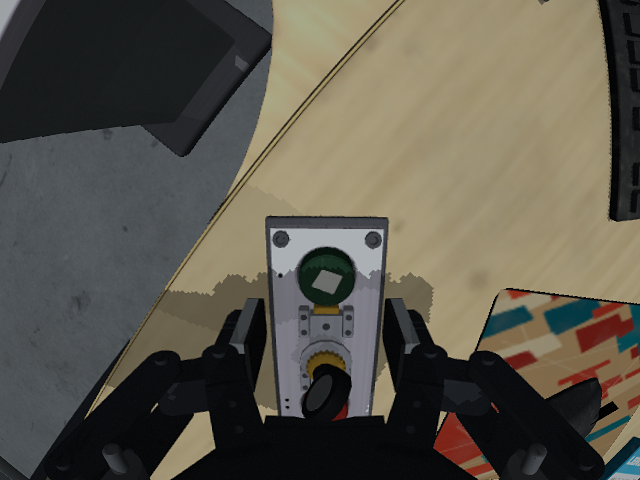

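The pads at u≈264 and 386 straddle the green mount at (327, 276). I'll re-measure the green centre from here.

```bash
cat >> h.py <<'E'
def disc(p,c,z,P,col):
    b=rect(p,c,z,*P); hsv=cv2.cvtColor(b,cv2.COLOR_RGB2HSV).astype(int); H,S,V=hsv[...,0],hsv[...,1],hsv[...,2]
    m=(((H<8)|(H>172))&(S>150)&(V>60)) if col=="red" else ((H>50)&(H<90)&(S>80)&(V>18))
    m=cv2.morphologyEx(m.astype(np.uint8),cv2.MORPH_OPEN,np.ones((9,9)))
    k=max(cv2.findContours(m,cv2.RETR_EXTERNAL,cv2.CHAIN_APPROX_NONE)[0],key=cv2.contourArea)
    (u,v),r=cv2.minEnclosingCircle(k); bb=cv2.boundingRect(k)
    w=(((S<70)&(V>110)).astype(np.uint8)); mm=np.zeros_like(w); cv2.circle(mm,(int(u),int(v)),40,1,-1)
    ys,xs=np.nonzero(w&mm)
    return dict(circ=holdxy(u,v,*P).round(4),rad_mm=round(r*.25,2),bb=np.array(bb)*.25,face=holdxy(xs.mean(),ys.mean(),*P).round(4) if len(xs) else None,n=len(xs))
E
python3 - <<'E'
from h import *
P=(0.4628,0.0031,0.697)
for tag,o in (("w2",None),):
    p=np.load(f"pics/{tag}.npz")["p"]; c=cam("wrist"); print(disc(p,c,.021,P,"green"))
    b=rect(p,c,.012,*P); cv2.imwrite("pics/r2.png",b[0:600,:,::-1])
E
```

```text
{'circ': array([0.4321, 0.0404]), 'rad_mm': 15.14, 'bb': array([46.  , 37.  , 28.75, 29.75]), 'face': array([0.4317, 0.0413]), 'n': 232}
```

View pics/r2.png

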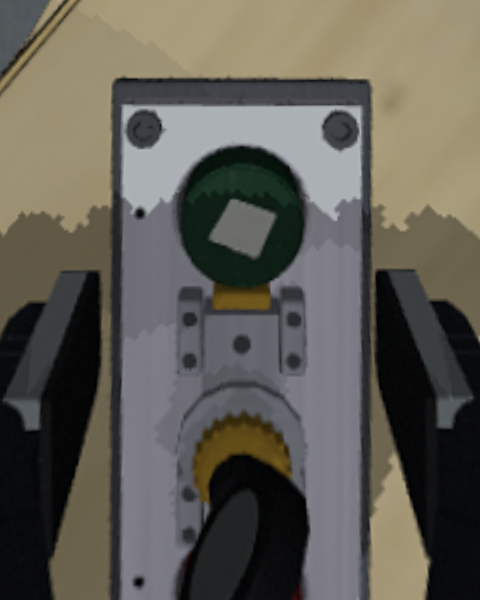

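The second measurement agrees at (0.4321, 0.0404). I'll descend and grip.

Emit:
step_arm([
  [0.37, 0, 0, 0, 0, 0],
  [0.37, 0, 0, 0, 0, 0],
  [0.36, 0, 0, 0, 0, 0],
  [0, 0, 0, 0, 0, 0],
])

```text
t: 3.5
eef_pos: [0.4305, 0.0395, 0.01]
tool_rot: [0.641, 0.297, 0.642, -0.298]
contact_force: [0.5, 0.0, -0.5]
gripper_width: 0.602
```

Emit:
step_arm([
  [0, 0, 0, 0, 0, 0],
  [0, 0, 0, 0, 0, 0],
  [0, 0, 0, 0, 0, 0],
  [0, 0, 0, 0, 0, 0],
], fingers=1, force=30)

```text
t: 4.0
eef_pos: [0.4318, 0.0398, 0.0118]
tool_rot: [0.642, 0.297, 0.641, -0.297]
contact_force: [-1.6, 0.6, 6.3]
gripper_width: 0.331
```

```bash
python3 - <<'E'
from h import *
o,p,d,c=snap("wrist","w3"); print(o["t"],o["eef_pos"].round(4),o["gripper_width"],o["contact_force"].round(1)); print(q2R(o["tool_rot"]).round(4))
crop(p,160,180,480,420,"w3c",2.5)
E
```

```text
4.0 [0.4318 0.0398 0.0118] 0.33115517739807965 [-1.6  0.6  6.3]
[[ 1.000e-03  7.625e-01  6.470e-01]
 [ 2.000e-04  6.470e-01 -7.625e-01]
 [-1.000e+00  9.000e-04  5.000e-04]]
```

View pics/w3c.png

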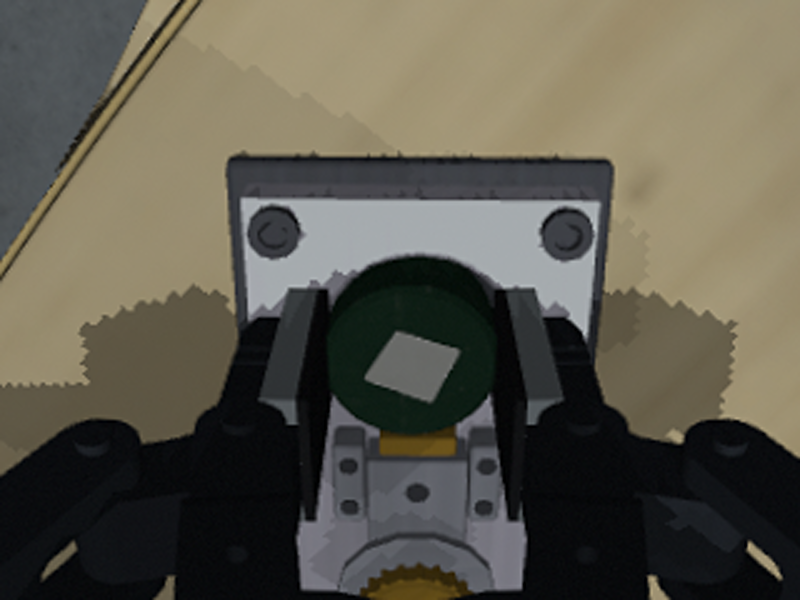

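The pads bracket the green disc (opening about 28–30 mm) with little side force. I'll lift it.

Emit:
step_arm([
  [0, 0, 0, 0, 0, 0],
  [-0.2, 0, 0, 0, 0, 0],
  [-0.4, 0, 0, 0, 0, 0],
  [-0.4, 0, 0, 0, 0, 0],
  [-0.2, 0, 0, 0, 0, 0],
  [0, 0, 0, 0, 0, 0],
])

```text
t: 4.8
eef_pos: [0.4317, 0.0396, 0.0598]
tool_rot: [0.642, 0.297, 0.641, -0.297]
contact_force: [-0.5, -0.7, -0.2]
gripper_width: 0.332
```

```bash
python3 - <<'E'
from h import *
o,p,d,c=snap("wrist","w4"); print(o["t"],o["eef_pos"].round(4),o["gripper_width"],o["contact_force"].round(1)); 
crop(p,160,180,480,420,"w4c",2.5)
T=q2R(o["tool_rot"]); tgt=np.array([.465,.18,o["eef_pos"][2]]); print("to park (tool mm):",(T.T@(tgt-o["eef_pos"])*1000).round(1))
print("usb", onz(cam("scene"),247,398,0.008).round(3), onz(c,325,330,0).round(3))
E
```

```text
4.8 [0.4317 0.0396 0.0598] 0.33240051799875864 [-0.5 -0.7 -0.2]
to park (tool mm): [ 1.000e-01  1.162e+02 -8.550e+01]
usb [0.394 0.245 0.008] [0.461 0.004 0.   ]
```

View pics/w4c.png

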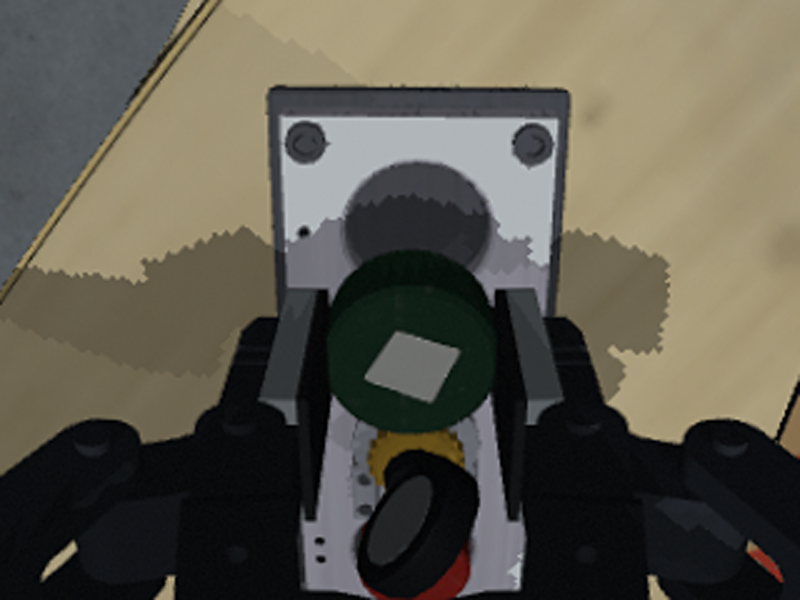

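The green mount is lifted cleanly and the left well is empty. I'll carry it to the parking spot; the USB stick is about 96 mm from it.

Emit:
step_arm([
  [0, 0.5, -0.4, 0, 0, 0],
  [0, 0.6, -0.45, 0, 0, 0],
  [0, 0.6, -0.45, 0, 0, 0],
  [0, 0.6, -0.45, 0, 0, 0],
  [0.2, 0.6, -0.39, 0, 0, 0],
  [0.4, 0, 0, 0, 0, 0],
  [0.4, 0, 0, 0, 0, 0],
  [0.2, 0, 0, 0, 0, 0],
])

```text
t: 5.85
eef_pos: [0.4632, 0.1783, 0.0096]
tool_rot: [0.641, 0.296, 0.642, -0.298]
contact_force: [0.4, 0.4, 0.5]
gripper_width: 0.332
```

Emit:
step_arm([
  [0.11, 0, 0, 0, 0, 0],
  [0, 0, 0, 0, 0, 0],
  [0, 0, 0, 0, 0, 0],
])

```text
t: 6.22
eef_pos: [0.4647, 0.1797, 0.0071]
tool_rot: [0.642, 0.297, 0.641, -0.297]
contact_force: [-0.1, 0.2, -1.2]
gripper_width: 0.331
```

Emit:
step_arm([
  [0, 0, 0, 0, 0, 0],
  [0, 0, 0, 0, 0, 0],
  [0, 0, 0, 0, 0, 0],
  [-0.3, 0, 0, 0, 0, 0],
  [-0.6, 0, 0, 0, 0, 0],
  [-0.6, 0, 0, 0, 0, 0],
  [0, 0, 0, 0, 0, 0],
], fingers=-0.2)

```text
t: 7.1
eef_pos: [0.4659, 0.1807, 0.0691]
tool_rot: [0.643, 0.298, 0.641, -0.296]
contact_force: [0.6, 0.4, -0.2]
gripper_width: 0.602
```

```bash
python3 - <<'E'
from h import *
o,p,d,c=snap("wrist","w5"); print(o["t"],o["eef_pos"].round(4),o["gripper_width"],o["contact_force"].round(1)); 
print(disc(p,c,.016,(.465,.18,.697),"green"))
T=q2R(o["tool_rot"])
for t in ([.4935,-.0336],): print((T.T@(np.array([*t,o["eef_pos"][2]])-o["eef_pos"])*1000).round(1))
E
```

```text
7.1 [0.4659 0.1807 0.0691] 0.6020630270799565 [ 0.6  0.4 -0.2]
{'circ': array([0.4628, 0.1805]), 'rad_mm': 16.33, 'bb': array([44.25, 82.25, 28.5 , 32.25]), 'face': array([0.4644, 0.1789]), 'n': 1936}
[  -0.3 -117.5  181.3]
```

View pics/w5.png

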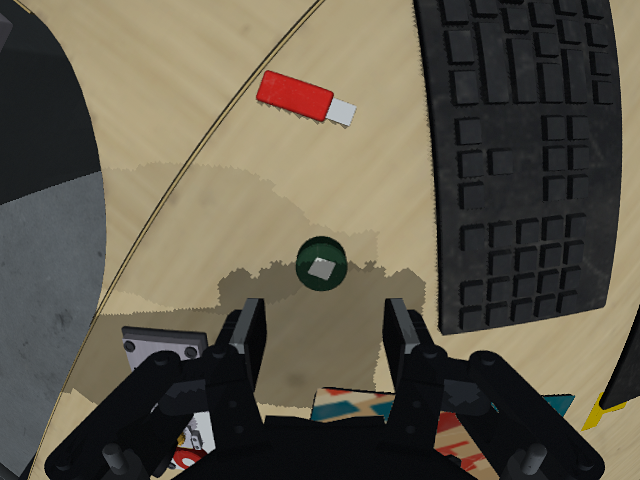

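The green mount stands upright at (320, 268), 0.8 mm from where I set it. The USB stick is at (305, 97), untouched. Now I'll go high over the red mount.

Emit:
step_arm([
  [-0.75, 0, 0, 0, 0, 0],
  [-0.75, -0.49, 0.75, 0, 0, 0],
  [0, -0.49, 0.75, 0, 0, 0],
  [0, -0.49, 0.76, 0, 0, 0],
  [0, -0.49, 0.76, 0, 0, 0],
  [0, -0.49, 0.76, 0, 0, 0],
  [0, -0.49, 0.75, 0, 0, 0],
  [0, 0, 0, 0, 0, 0],
])

```text
t: 8.15
eef_pos: [0.4914, -0.0374, 0.1262]
tool_rot: [0.641, 0.298, 0.641, -0.299]
contact_force: [-0.2, -0.2, 0.4]
gripper_width: 0.599
```

Emit:
step_arm([
  [0, 0, 0, 0, 0, 0],
])

```text
t: 8.28
eef_pos: [0.4915, -0.0336, 0.1264]
tool_rot: [0.641, 0.297, 0.642, -0.297]
contact_force: [-0.1, 0.4, -0.1]
gripper_width: 0.599
```

```bash
python3 - <<'E'
from h import *
o,p,d,c=snap("wrist","w6"); print(o["t"],o["eef_pos"].round(4),o["gripper_width"],o["contact_force"].round(1)); 
P=(0.4628,0.0031,0.697)
print(disc(p,c,.021,P,"red"))
b=rect(p,c,.012,*P); cv2.imwrite("pics/r6.png",cv2.resize(b,None,fx=.75,fy=.75)[...,::-1])
T=q2R(o["tool_rot"]); print(T.round(4))
E
```

```text
8.275 [ 0.4915 -0.0336  0.1264] 0.5994085556717383 [-0.1  0.4 -0.1]
{'circ': array([ 0.494 , -0.0338]), 'rad_mm': 14.88, 'bb': array([ 45.5 , 133.75,  29.25,  29.25]), 'face': array([ 0.4942, -0.0336]), 'n': 1461}
[[-1.100e-03  7.623e-01  6.473e-01]
 [ 5.000e-04  6.473e-01 -7.623e-01]
 [-1.000e+00 -6.000e-04 -1.100e-03]]
```

View pics/w6.png

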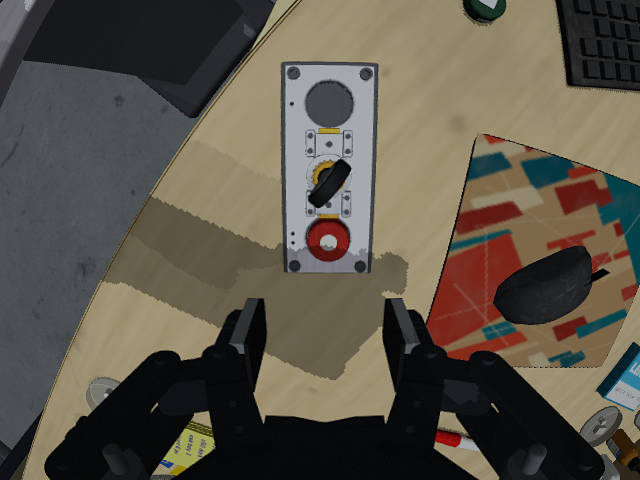

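View pics/r6.png

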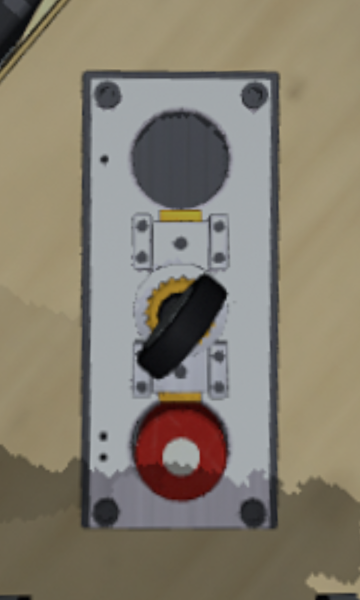

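The empty well is at (330, 103), the red at (328, 240), and the green is parked out of the way. I'll measure the empty well now.

```bash
python3 - <<'E'
from h import *
p=np.load("pics/w6.npz")["p"]; o=bot.get_obs(); c=cam("wrist",o); print(o["eef_pos"].round(4))
P=(0.4628,0.0031,0.697); b=rect(p,c,.012,*P); g=cv2.cvtColor(b,cv2.COLOR_RGB2GRAY)
m=(g<115).astype(np.uint8); sub=np.zeros_like(m); sub[135:290,150:330]=m[135:290,150:330]
sub=cv2.morphologyEx(sub,cv2.MORPH_OPEN,np.ones((9,9)))
k=max(cv2.findContours(sub,cv2.RETR_EXTERNAL,cv2.CHAIN_APPROX_NONE)[0],key=cv2.contourArea)
print(cv2.boundingRect(k)); (u,v),r=cv2.minEnclosingCircle(k); e=cv2.fitEllipse(k); print(u,v,r*.25,e, holdxy(u,v,*P).round(4), holdxy(*e[0],*P).round(4))
# corner screws
m=(g<95).astype(np.uint8); m=cv2.morphologyEx(m,cv2.MORPH_OPEN,np.ones((5,5)))
for (a,bb) in ((142,127),(340,127),(141,682),(337,682)):
    s=np.zeros_like(m); s[bb-22:bb+23,a-22:a+23]=m[bb-22:bb+23,a-22:a+23]; L=cents(s,300); print([(A,ce) for A,ce,_ in L])
T=q2R(o["tool_rot"]); t=[.494,-.0337]; print((T.T@(np.array([*t,o["eef_pos"][2]])-o["eef_pos"])*1000).round(1))
E
```

```text
[ 0.4916 -0.0331  0.1265]
(176, 146, 132, 135)
241.45169067382812 212.27137756347656 17.176549911499023 ((241.63473510742188, 211.28196716308594), (131.242431640625, 133.4988250732422), 173.86526489257812) [0.4331 0.0393] [0.433  0.0395]
[(np.int32(943), [144.4, 125.6])]
[(np.int32(947), [340.0, 125.9])]
[(np.int32(1468), [139.6, 683.1])]
[(np.int32(1271), [339.4, 683.4])]
[-0.   1.4  2. ]
```

Emit:
step_arm([
  [0, 0.04, 0.05, 0, 0, 0],
  [0.7, 0, 0, 0, 0, 0],
  [0.7, 0, 0, 0, 0, 0],
  [0.7, 0, 0, 0, 0, 0],
  [0.6, 0, 0, 0, 0, 0],
  [0.15, 0, 0, 0, 0, 0],
  [0, 0, 0, 0, 0, 0],
])

```text
t: 9.2
eef_pos: [0.4947, -0.0343, 0.013]
tool_rot: [0.642, 0.297, 0.642, -0.297]
contact_force: [0.2, -0.3, -0.5]
gripper_width: 0.603
```

Emit:
step_arm([
  [0, 0, 0, 0, 0, 0],
])

```text
t: 9.32
eef_pos: [0.4953, -0.0346, 0.0138]
tool_rot: [0.642, 0.297, 0.641, -0.297]
contact_force: [-0.6, -0.2, -0.0]
gripper_width: 0.601
```

Emit:
step_arm([
  [0.05, -0.01, -0.04, 0, 0, 0],
  [0, 0, 0, 0, 0, 0],
])

```text
t: 9.57
eef_pos: [0.4932, -0.0337, 0.0112]
tool_rot: [0.642, 0.297, 0.642, -0.297]
contact_force: [-0.4, -0.6, -1.5]
gripper_width: 0.599
```

Emit:
step_arm([
  [0, 0, 0, 0, 0, 0],
  [0, 0, 0, 0, 0, 0],
  [0, 0, 0, 0, 0, 0],
  [0, 0, 0, 0, 0, 0],
  [0, 0, 0, 0, 0, 0],
], fingers=1, force=30)

```text
t: 10.2
eef_pos: [0.4939, -0.0338, 0.0118]
tool_rot: [0.642, 0.297, 0.641, -0.297]
contact_force: [-2.0, 0.3, 9.8]
gripper_width: 0.33
```

```bash
python3 - <<'E'
from h import *
o,p,d,c=snap("wrist","w7"); print(o["t"],o["eef_pos"].round(4),o["gripper_width"],o["contact_force"].round(1)); 
crop(p,160,180,480,420,"w7c",2.5)
P=(0.4628,0.0031,0.697)
print(disc(p,c,.021,P,"red"))
E
```

```text
10.2 [ 0.4939 -0.0338  0.0118] 0.33027627581021823 [-2.   0.3  9.8]
{'circ': array([ 0.4933, -0.0347]), 'rad_mm': 14.47, 'bb': array([ 45.25, 134.5 ,  27.75,  28.5 ]), 'face': array([ 0.4942, -0.0346]), 'n': 4}
```

View pics/w7c.png

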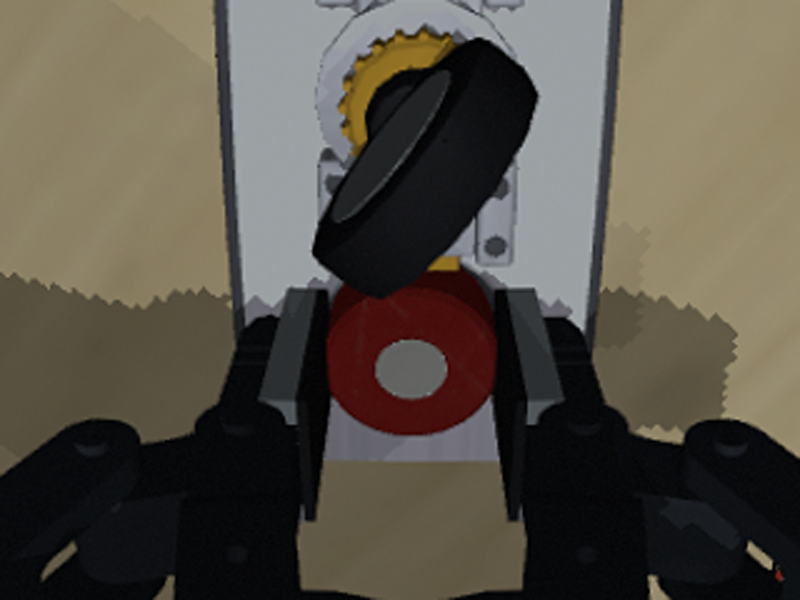

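The red mount is gripped at (0.4939, -0.0338). I'll lift it over the paddle and shift it 96 mm along the holder.

Emit:
step_arm([
  [-0.3, 0, 0, 0, 0, 0],
  [-0.6, 0, 0, 0, 0, 0],
  [-0.7, 0, 0, 0, 0, 0],
  [-0.5, 0, 0, 0, 0, 0],
  [0, 0, -0.6, 0, 0, 0],
  [0, 0, -0.9, 0, 0, 0],
  [0, 0, -0.9, 0, 0, 0],
  [0, 0, 0, 0, 0, 0],
])

```text
t: 11.25
eef_pos: [0.4294, 0.0411, 0.0953]
tool_rot: [0.642, 0.296, 0.643, -0.296]
contact_force: [0.5, -1.0, -0.4]
gripper_width: 0.332
```

Emit:
step_arm([
  [0, 0, 0, 0, 0, 0],
  [0, 0, 0, 0, 0, 0],
])

```text
t: 11.5
eef_pos: [0.4318, 0.0386, 0.0951]
tool_rot: [0.642, 0.298, 0.641, -0.297]
contact_force: [-0.4, 0.2, -0.2]
gripper_width: 0.332
```

```bash
python3 - <<'E'
from h import *
o,p,d,c=snap("wrist","w8"); print(o["t"],o["eef_pos"].round(4),o["gripper_width"],o["contact_force"].round(1)); 
T=q2R(o["tool_rot"]); print(T.round(4)); t=[.4325,.0396]; print((T.T@(np.array([*t,o["eef_pos"][2]])-o["eef_pos"])*1000).round(1))
E
```

```text
11.5 [0.4318 0.0386 0.0951] 0.33151653405234827 [-0.4  0.2 -0.2]
[[ 8.000e-04  7.635e-01  6.459e-01]
 [-1.000e-04  6.459e-01 -7.635e-01]
 [-1.000e+00  5.000e-04  6.000e-04]]
[ 0.   1.1 -0.3]
```

View pics/w8.png

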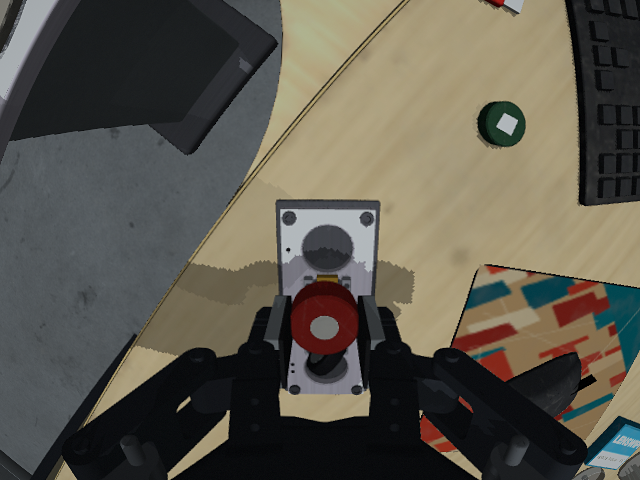

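Red is held above the left well, with the well at (327, 247) and the grip centre at u≈325. I'll descend to just above the plate and check.

Emit:
step_arm([
  [0.5, 0.02, 0, 0, 0, 0],
  [0.5, 0, 0, 0, 0, 0],
  [0.5, 0, 0, 0, 0, 0],
  [0.15, 0, 0, 0, 0, 0],
  [0, 0, 0, 0, 0, 0],
  [0, 0, 0, 0, 0, 0],
  [0, 0, 0, 0, 0, 0],
])

```text
t: 12.42
eef_pos: [0.4322, 0.04, 0.0295]
tool_rot: [0.642, 0.297, 0.641, -0.297]
contact_force: [0.3, 0.1, 0.5]
gripper_width: 0.333
```

```bash
python3 - <<'E'
from h import *
o,p,d,c=snap("wrist","w9"); print(o["t"],o["eef_pos"].round(4),o["gripper_width"],o["contact_force"].round(1)); 
T=q2R(o["tool_rot"]); t=[.4325,.0396]; print((T.T@(np.array([*t,o["eef_pos"][2]])-o["eef_pos"])*1000).round(1))
crop(p,200,180,450,380,"w9c",3.2)
E
```

```text
12.425 [0.4322 0.04   0.0295] 0.3330200518885601 [0.3 0.1 0.5]
[ 0.  -0.   0.5]
```

View pics/w9c.png

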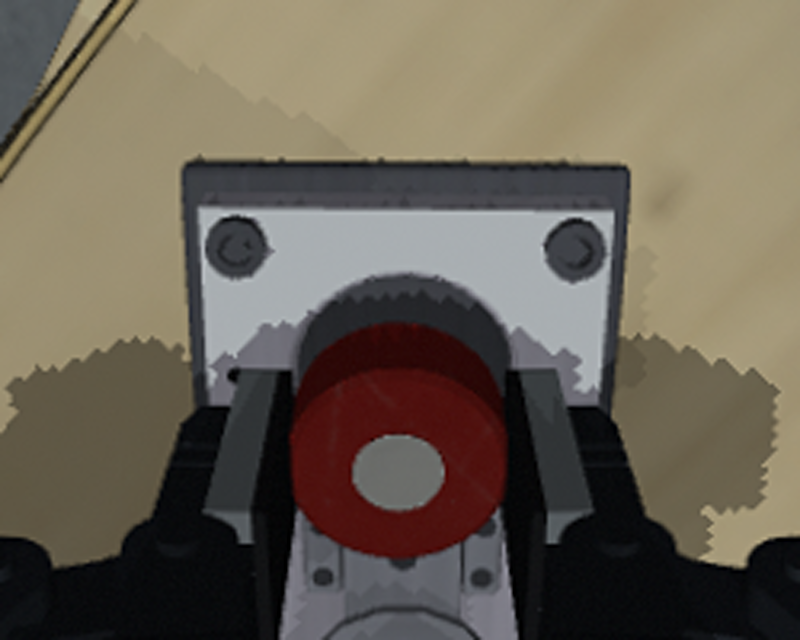

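The mount sits about 1 mm to one side of the holder axis in the view (crop: screws' midpoint u≈406, mount u≈398). I'll nudge it half of that and descend gently.

Emit:
step_arm([
  [0.05, 0.018, 0.012, 0, 0, 0],
  [0.08, 0, 0, 0, 0, 0],
  [0.08, 0, 0, 0, 0, 0],
  [0.08, 0, 0, 0, 0, 0],
  [0, 0, 0, 0, 0, 0],
])

```text
t: 13.1
eef_pos: [0.4322, 0.04, 0.017]
tool_rot: [0.641, 0.297, 0.642, -0.297]
contact_force: [-0.4, 0.3, 0.6]
gripper_width: 0.329
```

Emit:
step_arm([
  [0.06, 0, 0, 0, 0, 0],
  [0.05, 0, 0, 0, 0, 0],
  [0, 0, 0, 0, 0, 0],
  [0, 0, 0, 0, 0, 0],
])

```text
t: 13.6
eef_pos: [0.4325, 0.04, 0.0129]
tool_rot: [0.642, 0.297, 0.642, -0.297]
contact_force: [-0.9, 0.4, -0.2]
gripper_width: 0.33
```

Red is down inside the well with no resistance and about 1 mm to go. I'll lower it and release.

Emit:
step_arm([
  [0.02, 0, 0, 0, 0, 0],
  [0, 0, 0, 0, 0, 0],
])

```text
t: 13.85
eef_pos: [0.4325, 0.04, 0.0121]
tool_rot: [0.642, 0.297, 0.642, -0.297]
contact_force: [1.0, -0.4, -0.4]
gripper_width: 0.335
```

Emit:
step_arm([
  [0, 0, 0, 0, 0, 0],
  [0, 0, 0, 0, 0, 0],
  [0, 0, 0, 0, 0, 0],
  [-0.3, 0, 0, 0, 0, 0],
  [-0.7, 0, 0, 0, 0, 0],
  [-0.7, 0, 0, 0, 0, 0],
  [-0.6, 0, 0, 0, 0, 0],
  [0, 0, 0, 0, 0, 0],
], fingers=-0.2)

```text
t: 14.85
eef_pos: [0.434, 0.0402, 0.1063]
tool_rot: [0.643, 0.298, 0.64, -0.296]
contact_force: [-0.2, 0.5, -0.3]
gripper_width: 0.597
```

```bash
python3 - <<'E'
from h import *
o,p,d,c=snap("wrist","w10"); print(o["t"],o["eef_pos"].round(4),o["gripper_width"],o["contact_force"].round(1)); 
P=(0.4628,0.0031,0.697)
print(disc(p,c,.021,P,"red"))
T=q2R(o["tool_rot"]); t=[.4646,.1792]; print((T.T@(np.array([*t,o["eef_pos"][2]])-o["eef_pos"])*1000).round(1))
crop(p,200,180,450,380,"w10c",3.2)
E
```

```text
14.85 [0.434  0.0402 0.1063] 0.5974844188063904 [-0.2  0.5 -0.3]
{'circ': array([0.4321, 0.0391]), 'rad_mm': 15.05, 'bb': array([45.  , 38.25, 29.25, 29.25]), 'face': array([0.4324, 0.0388]), 'n': 1660}
[  0.3 113.2 -86.2]
```

View pics/w10c.png

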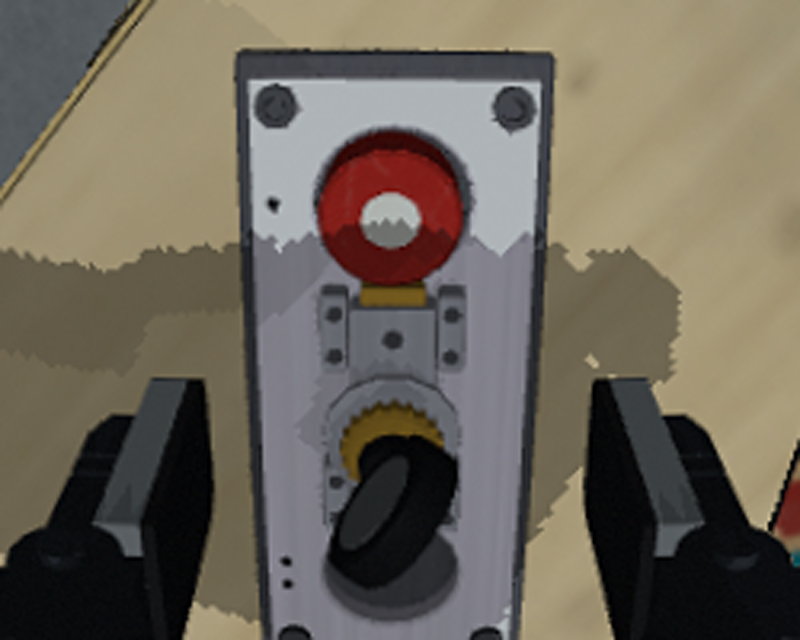

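Red is seated in the left well (crop (390, 215), 0.5 mm off centre), standing at its normal height. Now I'll fetch the green.

Emit:
step_arm([
  [0, 0.5, -0.4, 0, 0, 0],
  [0, 0.6, -0.45, 0, 0, 0],
  [0, 0.6, -0.45, 0, 0, 0],
  [0, 0.6, -0.45, 0, 0, 0],
  [0, 0.53, -0.4, 0, 0, 0],
  [0.6, 0, 0, 0, 0, 0],
  [0.6, 0, 0, 0, 0, 0],
  [0.2, 0, 0, 0, 0, 0],
])

```text
t: 15.9
eef_pos: [0.4616, 0.1782, 0.0462]
tool_rot: [0.641, 0.296, 0.643, -0.298]
contact_force: [0.5, -0.6, -0.1]
gripper_width: 0.598
```

Emit:
step_arm([
  [0, 0, 0, 0, 0, 0],
  [0, 0, 0, 0, 0, 0],
])

```text
t: 16.15
eef_pos: [0.4636, 0.179, 0.0487]
tool_rot: [0.642, 0.297, 0.641, -0.297]
contact_force: [-0.0, 0.0, 0.0]
gripper_width: 0.601
```

```bash
python3 - <<'E'
from h import *
o,p,d,c=snap("wrist","w11"); print(o["t"],o["eef_pos"].round(4),o["gripper_width"],o["contact_force"].round(1)); 
print(disc(p,c,.016,(.465,.18,.697),"green"))
T=q2R(o["tool_rot"]); t=[.4645,.1793]; print((T.T@(np.array([*t,.0075])-o["eef_pos"])*1000).round(1))
crop(p,200,180,450,380,"w11c",3.2)
E
```

```text
16.15 [0.4636 0.179  0.0487] 0.6006463202244888 [-0.  0.  0.]
{'circ': array([0.4628, 0.1807]), 'rad_mm': 16.44, 'bb': array([44.25, 81.75, 28.75, 32.75]), 'face': array([0.4646, 0.1789]), 'n': 1861}
[41.2  0.8  0.3]
```

View pics/w11c.png

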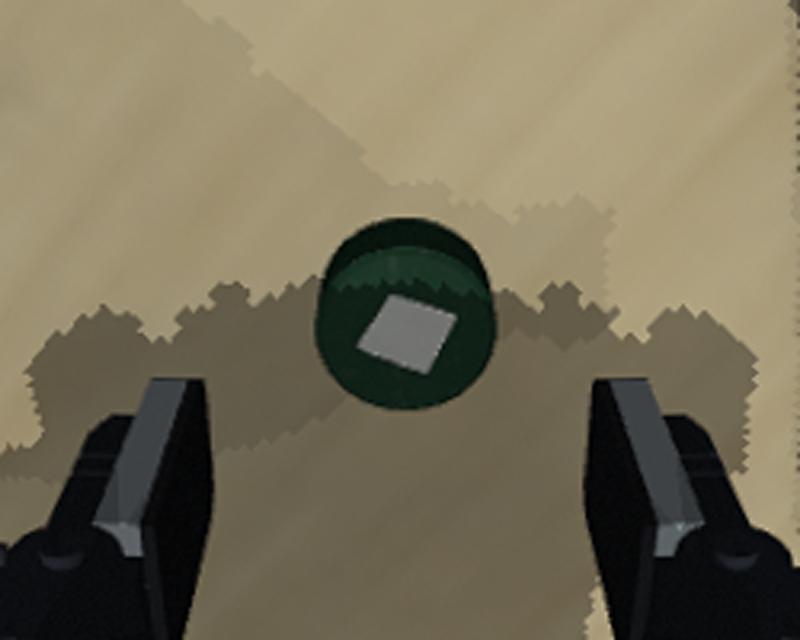

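Green is centred between the pads (crop (407, 330); pads at 208 and 590). I'll descend and grip.

Emit:
step_arm([
  [0.4, 0.02, 0.01, 0, 0, 0],
  [0.4, 0, 0, 0, 0, 0],
  [0.2, 0, 0, 0, 0, 0],
  [0, 0, 0, 0, 0, 0],
  [0, 0, 0, 0, 0, 0],
])

```text
t: 16.82
eef_pos: [0.4642, 0.1791, 0.0082]
tool_rot: [0.642, 0.297, 0.642, -0.297]
contact_force: [0.8, 0.1, -0.4]
gripper_width: 0.601
```

Emit:
step_arm([
  [0, 0, 0, 0, 0, 0],
  [0, 0, 0, 0, 0, 0],
  [0, 0, 0, 0, 0, 0],
  [0, 0, 0, 0, 0, 0],
  [0, 0, 0, 0, 0, 0],
], fingers=1, force=30)

```text
t: 17.45
eef_pos: [0.4644, 0.1792, 0.0087]
tool_rot: [0.642, 0.297, 0.641, -0.297]
contact_force: [-1.6, -0.9, 5.8]
gripper_width: 0.329
```

Emit:
step_arm([
  [-0.3, 0, 0, 0, 0, 0],
  [-0.7, 0, 0, 0, 0, 0],
  [-0.7, 0, 0, 0, 0, 0],
  [-0.7, 0, 0, 0, 0, 0],
  [-0.3, -0.4, 0.7, 0, 0, 0],
  [0, -0.5, 0.8, 0, 0, 0],
  [0, -0.5, 0.8, 0, 0, 0],
  [0, -0.5, 0.8, 0, 0, 0],
])

```text
t: 18.45
eef_pos: [0.4865, 0.0342, 0.1169]
tool_rot: [0.642, 0.297, 0.641, -0.297]
contact_force: [0.1, 0.2, -1.1]
gripper_width: 0.33
```

Emit:
step_arm([
  [0, -0.5, 0.8, 0, 0, 0],
  [0, -0.46, 0.64, 0, 0, 0],
  [0, 0, 0, 0, 0, 0],
  [0, 0, 0, 0, 0, 0],
  [0, 0, 0, 0, 0, 0],
])

```text
t: 19.08
eef_pos: [0.4943, -0.0322, 0.1163]
tool_rot: [0.642, 0.297, 0.642, -0.296]
contact_force: [0.1, 0.5, -0.7]
gripper_width: 0.329
```

```bash
python3 - <<'E'
from h import *
o,p,d,c=snap("wrist","w12"); print(o["t"],o["eef_pos"].round(4),o["gripper_width"],o["contact_force"].round(1)); 
T=q2R(o["tool_rot"]); t=[.4943,-.0335]; print(T.round(4),(T.T@(np.array([*t,.0305])-o["eef_pos"])*1000).round(1))
crop(p,200,80,500,380,"w12c",2)
E
```

```text
19.075 [ 0.4943 -0.0322  0.1163] 0.32948962347208627 [ 0.1  0.5 -0.7]
[[ 2.000e-04  7.612e-01  6.485e-01]
 [ 5.000e-04  6.485e-01 -7.612e-01]
 [-1.000e+00  5.000e-04 -3.000e-04]] [85.8 -0.9  1. ]
```

View pics/w12c.png

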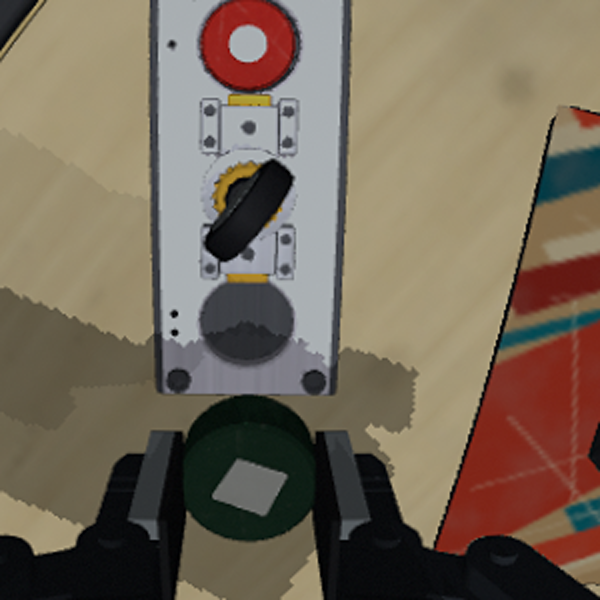

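The right well is at crop (246, 321) and the green hangs centred at (250, 468). I'll descend to just above the plate.

Emit:
step_arm([
  [0.5, -0.02, 0.02, 0, 0, 0],
  [0.6, 0, 0, 0, 0, 0],
  [0.6, 0, 0, 0, 0, 0],
  [0.42, 0, 0, 0, 0, 0],
  [0, 0, 0, 0, 0, 0],
  [0, 0, 0, 0, 0, 0],
  [0, 0, 0, 0, 0, 0],
  [0, 0, 0, 0, 0, 0],
])

```text
t: 20.12
eef_pos: [0.4947, -0.0346, 0.0319]
tool_rot: [0.642, 0.297, 0.641, -0.297]
contact_force: [-0.1, 0.5, -0.8]
gripper_width: 0.326
```

```bash
python3 - <<'E'
from h import *
o,p,d,c=snap("wrist","w13"); print(o["t"],o["eef_pos"].round(4),o["gripper_width"],o["contact_force"].round(1)); 
T=q2R(o["tool_rot"]); t=[.4943,-.0335]; print((T.T@(np.array([*t,.0305])-o["eef_pos"])*1000).round(1))
crop(p,200,180,450,380,"w13c",3.2)
E
```

```text
20.125 [ 0.4947 -0.0346  0.0319] 0.32638306491912833 [-0.1  0.5 -0.8]
[ 1.4  0.4 -1.1]
```

View pics/w13c.png

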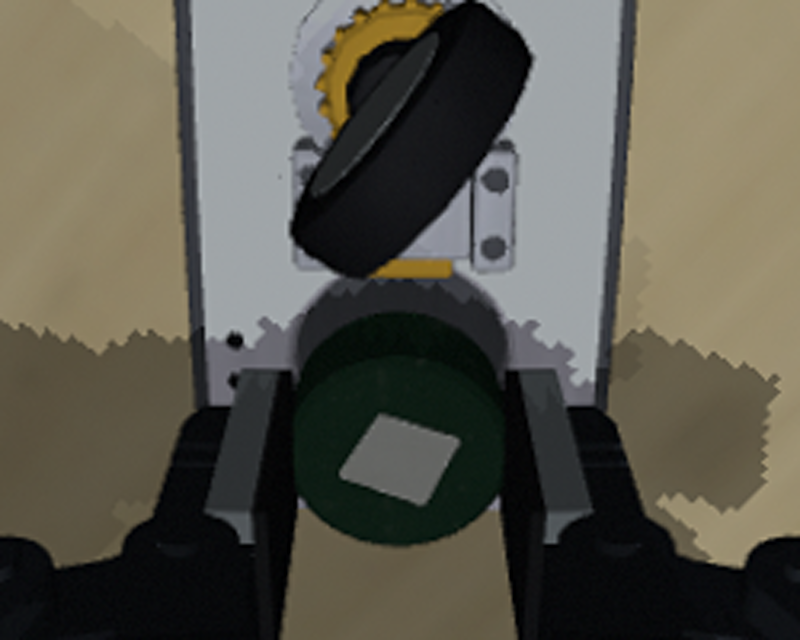

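Emit:
step_arm([
  [0.05, 0, -0.03, 0, 0, 0],
  [0.08, 0, 0, 0, 0, 0],
  [0.08, 0, 0, 0, 0, 0],
  [0.08, 0, 0, 0, 0, 0],
  [0, 0, 0, 0, 0, 0],
])

```text
t: 20.8
eef_pos: [0.4932, -0.0337, 0.0193]
tool_rot: [0.641, 0.297, 0.642, -0.297]
contact_force: [0.2, 0.4, -0.4]
gripper_width: 0.331
```

Emit:
step_arm([
  [0.06, 0, 0, 0, 0, 0],
  [0.06, 0, 0, 0, 0, 0],
  [0, 0, 0, 0, 0, 0],
  [0, 0, 0, 0, 0, 0],
])

```text
t: 21.3
eef_pos: [0.4935, -0.0336, 0.0149]
tool_rot: [0.642, 0.297, 0.642, -0.297]
contact_force: [0.5, -0.7, -0.1]
gripper_width: 0.322
```

Green is in the well with no force. I'll lower the last millimetre and release.

Emit:
step_arm([
  [0.02, 0, 0, 0, 0, 0],
  [0, 0, 0, 0, 0, 0],
])

```text
t: 21.55
eef_pos: [0.4934, -0.0337, 0.0141]
tool_rot: [0.642, 0.297, 0.642, -0.297]
contact_force: [0.4, -0.4, -0.9]
gripper_width: 0.328
```

Emit:
step_arm([
  [0, 0, 0, 0, 0, 0],
  [0, 0, 0, 0, 0, 0],
  [0, 0, 0, 0, 0, 0],
  [-0.3, 0, 0, 0, 0, 0],
  [-0.7, 0, 0, 0, 0, 0],
  [-0.7, 0, 0, 0, 0, 0],
  [-0.7, 0, 0, 0, 0, 0],
  [-0.5, 0, 0, 0, 0, 0],
], fingers=-0.2)

```text
t: 22.55
eef_pos: [0.4939, -0.0337, 0.1323]
tool_rot: [0.642, 0.297, 0.641, -0.297]
contact_force: [0.8, -1.1, -0.6]
gripper_width: 0.597
```

Emit:
step_arm([
  [0, 0, 0, 0, 0, 0],
  [0, 0, 0, 0, 0, 0],
])

```text
t: 22.8
eef_pos: [0.4931, -0.0337, 0.1299]
tool_rot: [0.642, 0.297, 0.642, -0.297]
contact_force: [-0.8, -0.1, -1.2]
gripper_width: 0.602
```

```bash
python3 - <<'E'
from h import *
o,p,d,c=snap("wrist","w14"); print(o["t"],o["eef_pos"].round(4),o["gripper_width"],o["contact_force"].round(1)); 
P=(0.4628,0.0031,0.697)
print(disc(p,c,.021,P,"red")); print(disc(p,c,.021,P,"green"))
b=rect(p,c,.0557,*P); cv2.imwrite("pics/r14.png",cv2.resize(b,None,fx=.75,fy=.75)[...,::-1])
crop(p,200,30,450,330,"w14c",2)
E
```

```text
22.8 [ 0.4931 -0.0337  0.1299] 0.6019199907594371 [-0.8 -0.1 -1.2]
{'circ': array([0.4328, 0.0383]), 'rad_mm': 14.88, 'bb': array([45.25, 39.  , 29.  , 29.25]), 'face': array([0.4327, 0.0383]), 'n': 1781}
{'circ': array([ 0.4922, -0.0337]), 'rad_mm': 14.99, 'bb': array([ 44.75, 133.  ,  28.5 ,  29.  ]), 'face': array([ 0.4929, -0.0342]), 'n': 2088}
```

View pics/w14c.png

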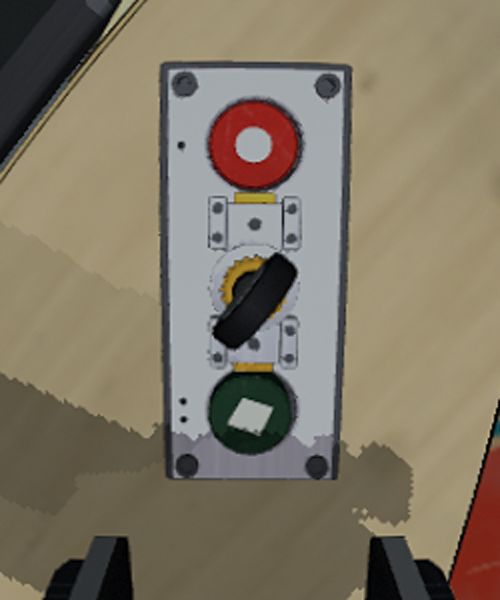

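View pics/r14.png

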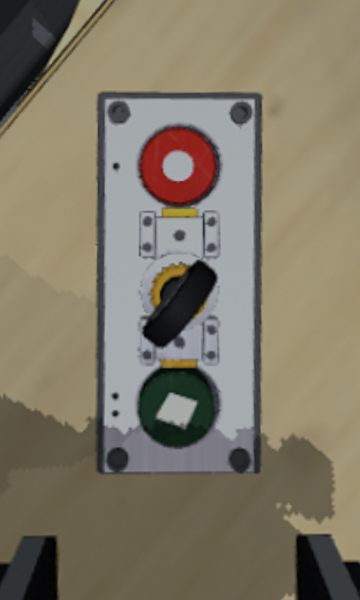

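Both mounts are down in each other's wells: red at (252, 145), green at (250, 412) in the crop. The paddle lies at roughly 50° to the holder x, so q is about 2.4. I'll put the camera straight above the screw for its angle.

Emit:
step_arm([
  [0, 0, 0.4, 0, 0, 0],
  [0, 0, 0.43, 0, 0, 0],
  [0, 0, 0, 0, 0, 0],
  [0, 0, 0, 0, 0, 0],
])

```text
t: 23.35
eef_pos: [0.5148, -0.0591, 0.1298]
tool_rot: [0.641, 0.297, 0.642, -0.297]
contact_force: [-0.3, -0.5, 0.1]
gripper_width: 0.602
```

```bash
cat >> h.py <<'E'
def paddle(p,c,P,z=0.06,tag=None):
    b=rect(p,c,z,*P); g=cv2.cvtColor(b,cv2.COLOR_RGB2GRAY)
    m=(g<52).astype(np.uint8); s=np.zeros_like(m); s[300:500,130:350]=m[300:500,130:350]
    s=cv2.morphologyEx(s,cv2.MORPH_OPEN,np.ones((7,7)))
    k=max(cv2.findContours(s,cv2.RETR_EXTERNAL,cv2.CHAIN_APPROX_NONE)[0],key=cv2.contourArea)
    r=cv2.minAreaRect(k); bx=cv2.boxPoints(r)
    e=[bx[1]-bx[0],bx[2]-bx[1]]; L=max(e,key=lambda q:np.hypot(*q)); a=np.degrees(np.arctan2(-L[1],L[0]))%180
    if tag:
        q=b.copy(); cv2.drawContours(q,[bx.astype(int)],-1,(255,0,0),1); cv2.imwrite(f"pics/{tag}.png",q[250:550,80:400,::-1].repeat(2,0).repeat(2,1))
    return dict(c=holdxy(*r[0],*P).round(4),size_mm=np.array(r[1])*.25,long_deg=a,q=np.radians((a-90)%180))
E
python3 - <<'E'
from h import *
o,p,d,c=snap("wrist","w15"); print(o["t"],o["eef_pos"].round(4),o["gripper_width"],c[2].round(4)); 
P=(0.4628,0.0031,0.697)
for z in (.055,.071): print(paddle(p,c,P,z,"pd%d"%(z*1000)))
print(disc(p,c,.021,P,"red")); print(disc(p,c,.021,P,"green"))
E
```

```text
23.35 [ 0.5148 -0.0591  0.1298] 0.6022110521299404 [0.4614 0.0027 0.2718]
{'c': array([0.4637, 0.002 ]), 'size_mm': array([13.01380444, 31.97597885]), 'long_deg': np.float32(61.049), 'q': np.float32(2.6363022)}
{'c': array([0.4636, 0.002 ]), 'size_mm': array([12.06822586, 29.59993744]), 'long_deg': np.float32(60.945393), 'q': np.float32(2.634494)}
{'circ': array([0.4331, 0.038 ]), 'rad_mm': 14.87, 'bb': array([45.  , 39.25, 29.25, 29.5 ]), 'face': array([0.4328, 0.0383]), 'n': 1789}
{'circ': array([ 0.4927, -0.0341]), 'rad_mm': 15.0, 'bb': array([ 44.75, 133.25,  28.75,  29.  ]), 'face': array([ 0.4933, -0.0345]), 'n': 2191}
```

View pics/pd71.png

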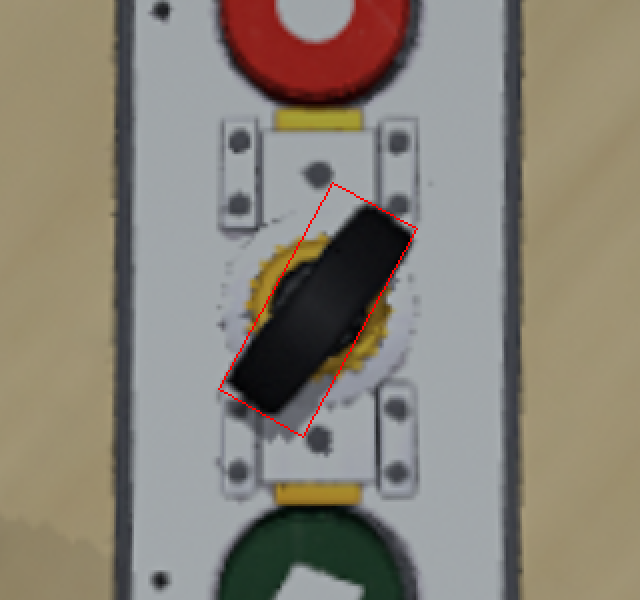

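The paddle's straight edges in the rectified view run (413,235)→(275,412) and (367,207)→(232,378), both 52° from holder x, so q≈2.48. Its centre is about (0.4636, 0.0024). The box fit read 61°, but it included the hub, so I'm ignoring it. I'll move over the screw and turn the tool 38° clockwise.

Emit:
step_arm([
  [0, 0.01, -0.6, 0, 0, 0],
  [0, 0, -0.7, 0, 0, 0],
  [0, 0, -0.7, 0, 0, 0],
  [0, 0, 0, 0.0265, 0, 0],
  [0, 0, 0, 0.0265, 0, 0],
  [0, 0, 0, 0.0265, 0, 0],
  [0, 0, 0, 0.0265, 0, 0],
  [0, 0, 0, 0, 0, 0],
], fingers=-0.1)

```text
t: 24.4
eef_pos: [0.4632, 0.0028, 0.1301]
tool_rot: [0.51, 0.49, 0.51, -0.49]
contact_force: [0.2, -0.2, -0.0]
gripper_width: 0.55
```

Emit:
step_arm([
  [0, 0, 0, 0, 0, 0],
  [0, 0, 0, 0, 0, 0],
])

```text
t: 24.65
eef_pos: [0.4634, 0.0023, 0.1301]
tool_rot: [0.51, 0.49, 0.51, -0.49]
contact_force: [-0.1, 0.3, 0.3]
gripper_width: 0.552
```

```bash
cat >> h.py <<'E'
def st(t=None):
    o=bot.get_obs(); T=q2R(o["tool_rot"]); th=np.arctan2(T[1,1],T[0,1])
    print(round(float(o["t"]),2),o["eef_pos"].round(4),"w",round(float(o["gripper_width"]),3),"F",o["contact_force"].round(1),"M",o["torque"].round(2),"theta",round(th,4),"j7",round(o["q"][6],3),"toolx",T[:,0].round(4))
    if t is not None: print("need tool mm",(T.T@(np.array(t)-o["eef_pos"])*1000).round(1))
    return o
E
python3 - <<'E'
from h import *
st([.4636,.0024,.045])
o,p,d,c=snap("wrist","w16"); crop(p,180,200,480,425,"w16c",2.6)
E
```

```text
24.65 [0.4634 0.0023 0.1301] w 0.552 F [-0.1  0.3  0.3] M [ 0.02 -0.03  0.01] theta 0.0396 j7 -0.092 toolx [ 0.e+00  1.e-04 -1.e+00]
need tool mm [85.1  0.2 -0.1]
```

View pics/w16c.png

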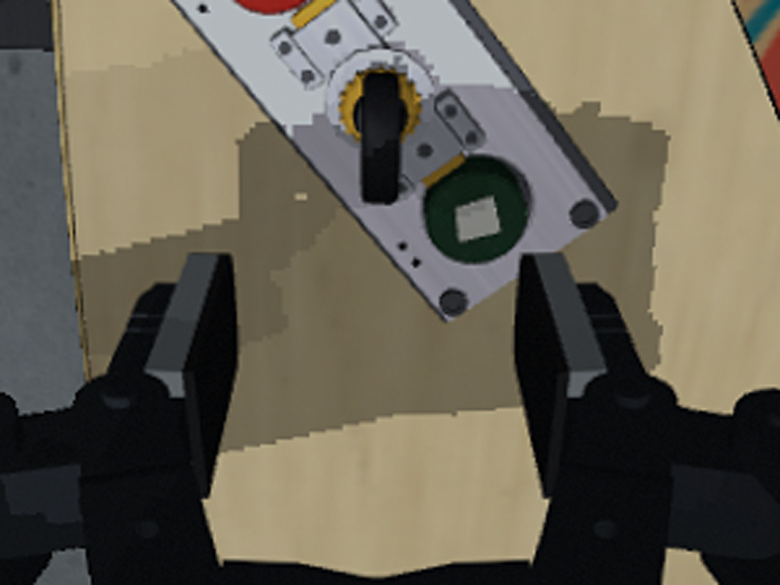

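The paddle is upright at (380, 140), parallel to the pads and midway between them. I'll descend and grip.

Emit:
step_arm([
  [0.5, 0, 0, 0, 0, 0],
  [0.6, 0, 0, 0, 0, 0],
  [0.6, 0, 0, 0, 0, 0],
  [0.42, 0, 0, 0, 0, 0],
  [0, 0, 0, 0, 0, 0],
  [0, 0, 0, 0, 0, 0],
  [0, 0, 0, 0, 0, 0],
])

```text
t: 25.58
eef_pos: [0.4641, 0.0023, 0.0461]
tool_rot: [0.51, 0.491, 0.509, -0.49]
contact_force: [-0.1, -0.2, 0.1]
gripper_width: 0.549
```

Emit:
step_arm([
  [0, 0, 0, 0, 0, 0],
  [0, 0, 0, 0, 0, 0],
  [0, 0, 0, 0, 0, 0],
  [0, 0, 0, 0, 0, 0],
  [0, 0, 0, 0, 0, 0],
  [0, 0, 0, 0, 0, 0],
], fingers=1, force=40)

```text
t: 26.32
eef_pos: [0.4643, 0.0024, 0.0457]
tool_rot: [0.51, 0.491, 0.509, -0.49]
contact_force: [2.5, -0.2, 5.5]
gripper_width: 0.094
```

```bash
python3 - <<'E'
from h import *
st([.4636,.0024,.045])
o,p,d,c=snap("wrist","w17"); crop(p,180,200,480,425,"w17c",2.6)
E
```

```text
26.32 [0.4643 0.0024 0.0457] w 0.094 F [ 2.5 -0.2  5.5] M [-0.02 -0.45 -0.11] theta 0.0376 j7 -0.091 toolx [ 1.6e-03  2.0e-04 -1.0e+00]
need tool mm [ 0.7 -0.7 -0.1]
```

View pics/w17c.png

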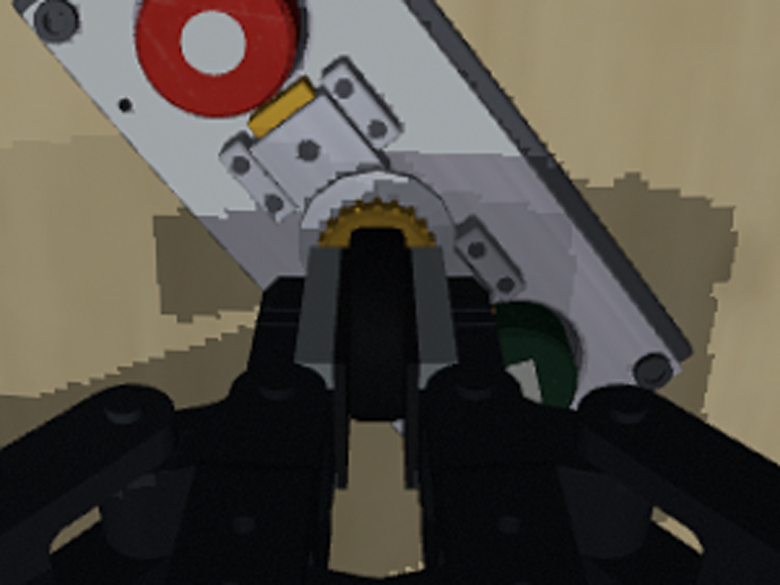

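The screw head is gripped (opening about 8–9 mm, 2.5 N side force). I'll turn it clockwise.

Emit:
step_arm([
  [0.003, 0, 0, 0.015, 0, 0],
  [0.003, 0, 0, 0.025, 0, 0],
  [0.003, 0, 0, 0.027, 0, 0],
  [0.003, 0, 0, 0.027, 0, 0],
  [0.003, 0, 0, 0.027, 0, 0],
  [0.003, 0, 0, 0.027, 0, 0],
  [0.003, 0, 0, 0.027, 0, 0],
  [0, 0, 0, 0, 0, 0],
])

```text
t: 27.38
eef_pos: [0.4643, 0.0025, 0.0449]
tool_rot: [0.177, 0.685, 0.177, -0.684]
contact_force: [1.5, 0.0, 6.9]
gripper_width: 0.092
```

```bash
python3 - <<'E'
from h import *
st([.4636,.0024,.045])
o,p,d,c=snap("wrist","w18"); crop(p,180,200,480,425,"w18c",2.6)
E
```

```text
27.38 [0.4643 0.0025 0.0449] w 0.092 F [1.5 0.  6.9] M [ 0.07 -0.4  -0.06] theta -1.0637 j7 -0.95 toolx [ 0.0014  0.     -1.    ]
need tool mm [-0.1 -0.3  0.7]
```

View pics/w18c.png

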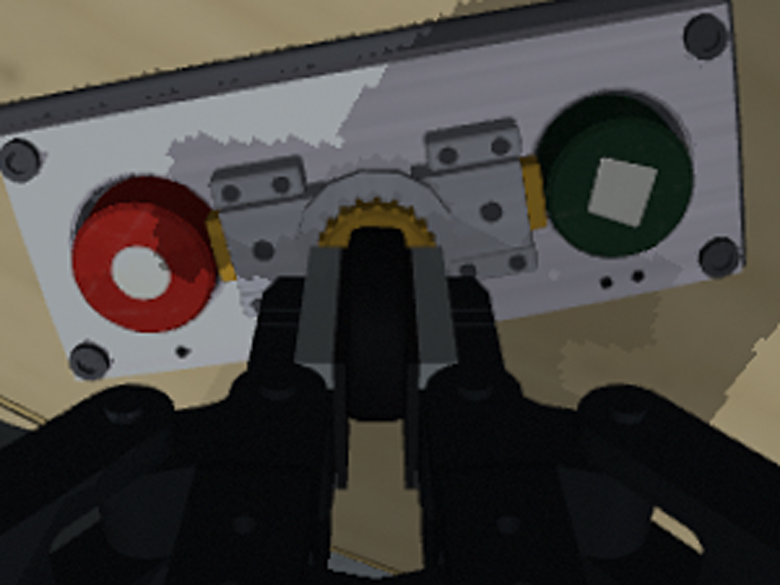

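The screw turns with the grip: θ is now -1.064 and the seat is expected near -2.44. I'll continue.

Emit:
step_arm([
  [0.003, 0, 0, 0.015, 0, 0],
  [0.003, 0, 0, 0.027, 0, 0],
  [0.003, 0, 0, 0.027, 0, 0],
  [0.003, 0, 0, 0.027, 0, 0],
  [0.003, 0, 0, 0.027, 0, 0],
  [0.003, 0, 0, 0.027, 0, 0],
  [0.003, 0, 0, 0.025, 0, 0],
  [0, 0, 0, 0, 0, 0],
])

```text
t: 28.42
eef_pos: [0.4644, 0.0026, 0.0441]
tool_rot: [-0.207, 0.677, -0.206, -0.676]
contact_force: [1.5, 0.8, 9.1]
gripper_width: 0.097
```

```bash
python3 - <<'E'
from h import *
o=st([.4636,.0024,.045]); print(o["q"].round(3))
E
```

```text
28.43 [0.4644 0.0026 0.0441] w 0.097 F [1.5 0.8 9.1] M [ 0.2  -0.33 -0.1 ] theta -2.1632 j7 -1.778 toolx [ 1.5e-03  3.0e-04 -1.0e+00]
need tool mm [-0.9  0.6  0.5]
[-0.625  0.5    0.603  2.223 -0.538  0.56  -1.778]
```

Emit:
step_arm([
  [0, 0, 0, 0.012, 0, 0],
  [0, 0, 0, 0.012, 0, 0],
  [0, 0, 0, 0.01, 0, 0],
  [0, 0, 0, 0.008, 0, 0],
  [0, 0, 0, 0, 0, 0],
  [0, 0, 0, 0, 0, 0],
])

```text
t: 29.18
eef_pos: [0.4644, 0.0026, 0.044]
tool_rot: [-0.293, 0.644, -0.293, -0.643]
contact_force: [2.3, 1.1, 7.2]
gripper_width: 0.096
```

```bash
python3 - <<'E'
from h import *
o=st([.4636,.0024,.045])
E
```

```text
29.18 [0.4644 0.0026 0.044 ] w 0.096 F [2.3 1.1 7.2] M [ 0.25 -0.47 -0.06] theta -2.4254 j7 -1.972 toolx [ 1.6e-03  6.0e-04 -1.0e+00]
need tool mm [-1.   0.8  0.4]
```

Emit:
step_arm([
  [0, 0, 0, 0.004, 0, 0],
  [0, 0, 0, 0.004, 0, 0],
  [0, 0, 0, 0, 0, 0],
])

```text
t: 29.55
eef_pos: [0.4644, 0.0026, 0.044]
tool_rot: [-0.309, 0.637, -0.308, -0.636]
contact_force: [2.5, 0.7, 7.5]
gripper_width: 0.094
```

```bash
python3 - <<'E'
from h import *
o=st()
E
```

```text
29.55 [0.4644 0.0026 0.044 ] w 0.094 F [2.5 0.7 7.5] M [ 0.1  -0.47  0.56] theta -2.4737 j7 -2.009 toolx [ 1.5e-03  1.0e-04 -1.0e+00]
```

The moment jumped to +0.56 N m at θ = -2.474, which is the stop (-2.44 predicted). I'll hold briefly with a touch more and look.

Emit:
step_arm([
  [0, 0, 0, 0.003, 0, 0],
  [0, 0, 0, 0, 0, 0],
  [0, 0, 0, 0, 0, 0],
])

```text
t: 29.92
eef_pos: [0.4645, 0.0026, 0.044]
tool_rot: [-0.314, 0.634, -0.314, -0.633]
contact_force: [1.5, -0.2, 7.6]
gripper_width: 0.096
```

```bash
python3 - <<'E'
from h import *
o=st()
o,p,d,c=snap("wrist","w19"); crop(p,140,160,500,430,"w19c",2.2)
E
```

```text
29.93 [0.4645 0.0026 0.044 ] w 0.096 F [ 1.5 -0.2  7.6] M [ 0.05 -0.4   0.84] theta -2.4914 j7 -2.022 toolx [ 1.5e-03 -1.0e-04 -1.0e+00]
```

View pics/w19c.png

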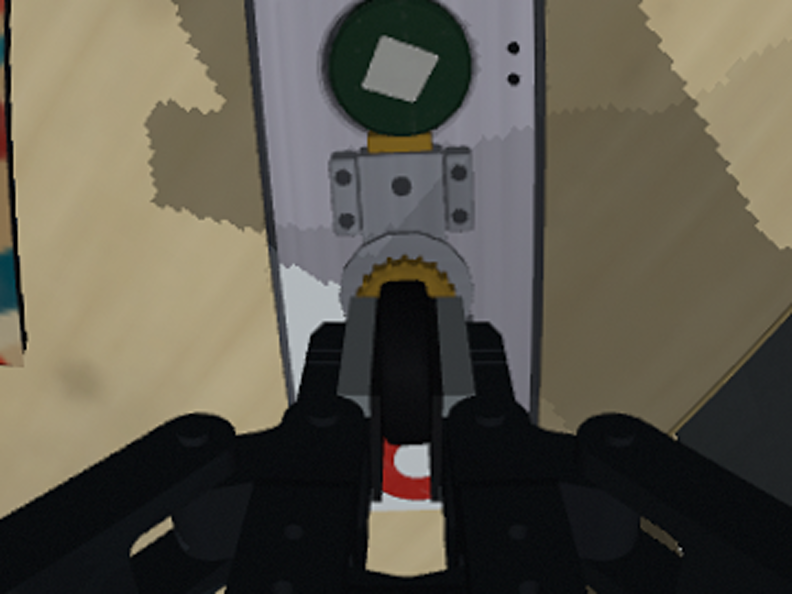

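The screw is seated: the paddle stands along the holder's length, the jaw touches the green mount, and the moment is 0.84 N m. Extrapolating to zero torque puts the seat at θ ≈ -2.44, as the geometry predicts. Next I'll back off a quarter turn, to θ ≈ -0.87.

Emit:
step_arm([
  [0, 0, 0, -0.02, 0, 0],
  [-0.003, 0, 0, -0.026, 0, 0],
  [-0.003, 0, 0, -0.026, 0, 0],
  [-0.003, 0, 0, -0.026, 0, 0],
  [-0.003, 0, 0, -0.026, 0, 0],
  [-0.003, 0, 0, -0.026, 0, 0],
  [-0.003, 0, 0, -0.026, 0, 0],
  [-0.003, 0, 0, -0.026, 0, 0],
])

```text
t: 30.98
eef_pos: [0.4643, 0.0025, 0.0448]
tool_rot: [0.123, 0.697, 0.123, -0.696]
contact_force: [2.2, -0.4, 3.8]
gripper_width: 0.101
```

Emit:
step_arm([
  [-0.003, 0, 0, -0.026, 0, 0],
  [-0.003, 0, 0, -0.026, 0, 0],
  [0, 0, 0, 0, 0, 0],
  [0, 0, 0, 0, 0, 0],
  [0, 0, 0, 0, 0, 0],
])

```text
t: 31.6
eef_pos: [0.4643, 0.0025, 0.045]
tool_rot: [0.232, 0.668, 0.232, -0.667]
contact_force: [3.1, 0.5, 6.8]
gripper_width: 0.099
```

```bash
python3 - <<'E'
from h import *
o=st()
o,p,d,c=snap("wrist","w20"); crop(p,140,160,500,430,"w20c",2.2)
E
```

```text
31.6 [0.4643 0.0025 0.045 ] w 0.099 F [3.1 0.5 6.8] M [ 0.15 -0.52  0.02] theta -0.9022 j7 -0.828 toolx [ 1.4e-03  2.0e-04 -1.0e+00]
```

View pics/w20c.png

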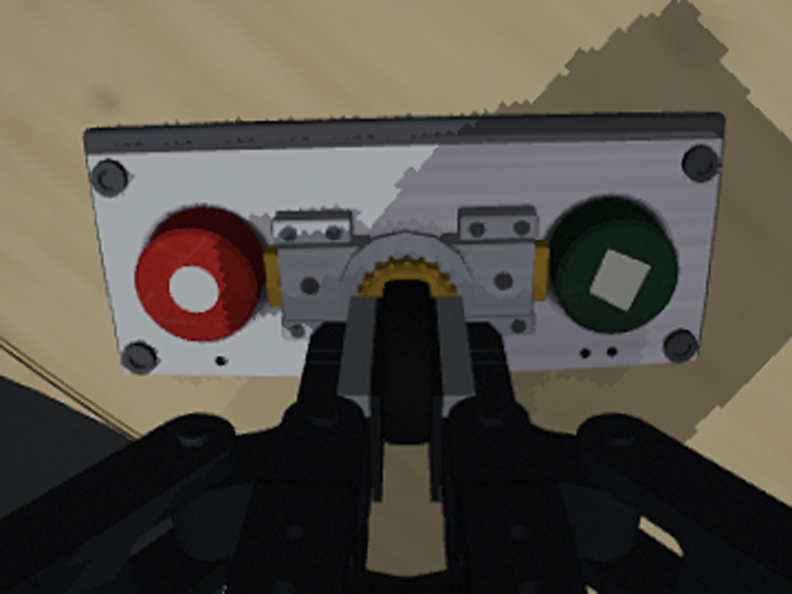

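The paddle is across the holder, aligned with the pads, with q ≈ 1.54. Both mounts sit in their wells: red at (200, 280), green at (615, 265). A last trim of +0.03 rad, then a settle.

Emit:
step_arm([
  [0, 0, 0, -0.005, 0, 0],
  [0, 0, 0, 0, 0, 0],
  [0, 0, 0, 0, 0, 0],
  [0, 0, 0, 0, 0, 0],
  [0, 0, 0, 0, 0, 0],
])

```text
t: 32.28
eef_pos: [0.4643, 0.0025, 0.045]
tool_rot: [0.243, 0.665, 0.242, -0.664]
contact_force: [2.2, 1.1, 6.7]
gripper_width: 0.099
```

```bash
python3 - <<'E'
from h import *
o=st()
P=(0.4628,0.0031,0.697)
o,p,d,c=snap("wrist","w21"); print(disc(p,c,.021,P,"red")); print(disc(p,c,.021,P,"green"))
o,p,d,c=snap("scene","s21"); crop(p,220,130,420,430,"s21c",2)
o,p,d,c=snap("side","d21"); crop(p,240,210,360,280,"d21c",6)
E
```

```text
32.27 [0.4643 0.0025 0.045 ] w 0.099 F [2.2 1.1 6.7] M [ 0.17 -0.51 -0.03] theta -0.8708 j7 -0.804 toolx [ 1.4e-03  2.0e-04 -1.0e+00]
{'circ': array([0.4328, 0.0401]), 'rad_mm': 14.78, 'bb': array([46.  , 38.  , 29.25, 29.  ]), 'face': array([0.4319, 0.0397]), 'n': 1797}
{'circ': array([ 0.495 , -0.0352]), 'rad_mm': 14.76, 'bb': array([ 45.5 , 135.25,  29.25,  29.  ]), 'face': array([ 0.4949, -0.0357]), 'n': 1837}
```

View pics/s21c.png

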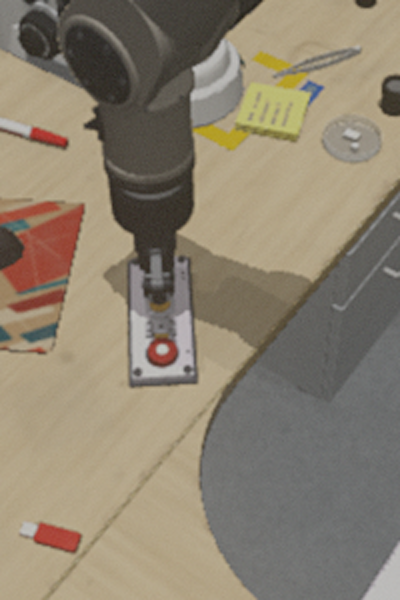

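View pics/d21c.png

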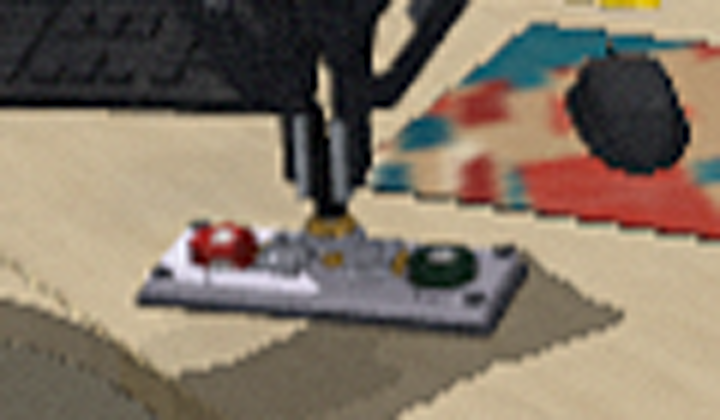

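θ = -0.871, so q ≈ 1.57. The wrist view puts both mounts within about 2 mm of their well centres, upright and at the right height. The scene view (pad, tweezers, dish, loupe, USB stick) shows nothing disturbed. Handing in.

```bash
python3 -c "
from station import bot
print(bot.hand_in()); print(bot.get_obs()['t'])"
```

```text
the job is handed in; nothing more can be done
None
the job is handed in; nothing more can be done
```

I swapped the two mounts. I moved green to the parking spot, red from the two-dot to the one-dot well, then green into the two-dot well. I turned the screw clockwise until it seated, backed it off a quarter turn, and handed in at about 32.4 s with the fingers still gripping its head at 40 N.

**Last checks:**
- **Screw:** the torque rose to 0.84 N m at the stop. Extrapolated to zero torque, the seat is at tool angle -2.44 rad, where the holder's yaw says it should be. The final angle of -0.871 rad puts the screw at about 1.57 rad, and the last close-up, taken before a final 0.03 rad trim, showed the paddle square in the pads.
- **Mounts:** the wrist camera put both within about 2 mm of their well centres, at the seated height and upright. They are 97.7 mm apart because the jaws pushed them slightly outward, as expected.
- **Other things on the desk:** none looked moved in the last scene view.

**Disagreements:**
- The automatic box fit of the paddle read 61° because it included the hub. I used its straight edges instead, which gave 52°, and the grip and the seat angle bore that out.
- Repeat position measurements differed by 1 to 2 mm, within the stated calibration.

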